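Pack an order, blocks below and light things on top, then scan its label

ROBOT

A 6-joint arm with a two-finger parallel gripper is mounted at the origin on a cart in front of the work surface, level with it; the furniture and walls round the work are solid. World frame = base frame: x ahead of the robot, y to its left, z up, the work surface at z = 0. Lengths are in m, angles in degrees, forces in N, time in s.
With the tool pointing down it reaches from about 0.25 to 0.725 m from the base axis. Payload 9.7 kg.
Tool frame: the origin (TCP) lies where the fingers leave the gripper's body, on its centre line; the fingertips stand 73 mm ahead of it and the grasp point (between the pads) lies 54 mm ahead of it; z points along the fingers, y is the line along which they close (so a half turn about z gives the same grasp; the last joint's range is limited). The gripper opens to 85 mm and grips with 20 to 120 N. Pads are 22 mm wide; open, the fingers measure 114 mm over their backs; the gripper's body (76 mm by 85 mm) begins 54 mm behind the grasp point. The pads swing forward as they close: fully open they stand 13 mm farther back than shut.
Start: joints at [-75.63, 4.979, 10.078, 95.1, 0, 90], TCP at [0.136, -0.533, 0.304] pointing down, gripper open.
Joint ranges: [-179.16, 179.16], [-48.56, 103.87], [-65.8, 70.77], [-126.05, 130.52], [-82.76, 87.17], [-180, 180]. Speed limits (degrees/s): [127.2, 127.2, 147.25, 180, 180, 180].

INTERFACE

Orientations are given as [roll, pitch, yaw] about the fixed x, y, z axes, in that order (R = Rz(yaw) Ry(pitch) Rx(roll)).
In Python, from workcell import sensors, imaging, bot gives the robot as it stands.
- The arm moves only by the tool apply_moves, never from a script. Its argument "rows" is a list of rows, each a list of 3 entries, a list of its own where there are three numbers: the shift along the tool's x, y, z in units of 10 cm (1.0 is 10 cm), then the turn, a rotation vector about the tool's x, y, z in units of 30 degrees (1.0 is 30 degrees), then the opening, from 0 (shut) to 1 (fully open). A call has 1 to 20 rows; each row is the pose to reach, as a shift and turn from the pose commanded when the call began, along the tool's axes at that moment; what a row does not reach only later rows make up. A row lasts 1/10 s, in which the tool goes at most 50 mm and 8.59 degrees, less where a joint would pass 70% of its speed; a pose out of reach is approached as far as the arm can. A call with a number of a shift or a turn outside -1 to 1 is refused whole. A call with a gripper value outside its range is refused whole. The fingers move at their own pace and stop on an object; "force" is the grip in N (left out, the last holds). Time passes only in rows, so rows that repeat a pose let the fingers close. It gives the time, the measured TCP pose, the force, the opening and the grip force at its end, in the units of the state.
- sensors.get_obs(): the state, without advancing time (a new reading comes with each control period).
- imaging.camera(name): name is "scene" or "top" or "wrist"; returns (picture, depth): 480x640x3 uint8, red, green, blue; 480x640 float32, m along the optical axis (not along the pixel's ray), 0 where there is no reading.
- imaging.get_calibration(name): a dict with "intrinsics" (3x3 intrinsics, pixels), "world_from_camera" (4x4, takes a point from camera to world coordinates). Camera axes: x right, y down, z forward; pixel columns grow to the right and rows downward; lengths in m; the calibration is good to about 2 mm. A picture is of the moment at which its call begins: read the wrist's pose just before it. get_calibration takes no time and is no camera call; for the wrist camera it gives the pose at the moment of the call.
- bot.job_done(): hands the job in; it is judged then, once.
The state is a dict: "time": time; "q": joint angles; "qd": joint speeds; "joint_efforts": joint torques, N m; "ee_pos": TCP position; "tcp_rot": TCP orientation; "wrist_force": force on the tool from outside, world axes, zero at the start; "torque": the same for the moment, N m; "opening": finger opening in m; "grasp_force": force on a finger pad.
Only numpy, scipy, OpenCV 4.12 (cv2) and the standard library are available. Lean on these libraries where they do the work, as an engineer would, in place of code of your own. Each camera call takes 0.05 s, during which the arm holds its last target. There are 200 camera calls.

TASK

Pack the parts of this order into the open carton: every heavy metal block that is there flat on the carton's floor, right way up, and every light thing (tape measure, black tin, black plastic lid) flat on top of the blocks, as it stands now and not on its side, none down on the floor. When all is packed and let go, pick up the bar-code scanner, point its red window squarely at the middle of the carton's label from about 10 cm away and hold it still for two seconds, then lay it flat back in the middle of its mat. Leave the white dish where it is.

Things in the scene. Friction and masses are not known exactly. Their poses are not given: they have to be found in the camera images.
- carton: Open brown shipping carton, light wood-brown, fixed to the bench, 266 x 150 x 58 mm outside (x long, y, z), walls and floor 6 mm thick, so 254 x 138 mm inside and 52 mm deep. Origin at the centre of its underside, x along the long side, z up. A white bar-code label is on its long +y face, the side towards the loose parts.
- carton_floor (a point): Centre of the carton's inner floor (6 mm above the bench), axes as the carton.
- order_label (a point): Centre of the bar-code label (90 x 36 mm) on the outside of the carton's +y wall, 34 mm above the bench; axes as the carton, so its outward normal is +y.
- bench_block_1: Steel bench block with a straight slot along its top, 64 x 48 x 42 mm (x, y, z), 0.8 kg: heavy. The slot, 18 mm wide and 12 mm deep, runs along x; the two flat rails beside it are the top. Origin at the centre of its underside, z up. May be absent (None from the start).
- bench_block_2: Steel bench block with a straight slot along its top, 64 x 48 x 42 mm (x, y, z), 0.8 kg: heavy. The slot, 18 mm wide and 12 mm deep, runs along x; the two flat rails beside it are the top. Origin at the centre of its underside, z up. May be absent (None from the start).
- doming_block: Brass doming cube with round hollows, 42 x 42 x 42 mm, 0.62 kg: heavy. Origin at the centre of its underside, z up. May be absent (None from the start).
- sewing_tape: Rolled yellow tape measure, a light disc of 54 mm diameter, 16 mm high, gripped across its x or y (50 to 54 mm). Origin within 2 mm of the centre of its underside, z up. May be absent (None from the start).
- flux_tin: Round black tin, light, 41 mm diameter, 24 mm high; grip across its x or y (36 to 41 mm). Origin at the centre of its underside, z up. May be absent (None from the start).
- punch_lid: Black plastic box lid, a light closed block, 37 x 69 x 38 mm (x, y long, z). Origin at the centre of its underside, z up. May be absent (None from the start).
- scanner: Cordless bar-code scanner, loose, lying flat on its mat: 136 mm long (x), 34 mm high, 0.16 kg. Grey body 42 mm wide from x = -68 to +36 mm, black head 50 mm wide from +36 to +68 mm with the red window in its end face (+x). Origin at the underside, half-way along; z up.
- scanner_window (a point): Centre of the red window at the scanner's +x end, 17 mm above its underside; axes as the scanner: it looks along +x.
- scanner_mat: Black rubber mat fixed to the bench, 190 x 100 x 4 mm (x, y, z); origin at the centre of its underside.
- enamel_dish: White enamel dish, 75 mm diameter, 15 mm high, loose bystander: leave alone.

How it is judged:
By the outcome, as a careful person would: the job done as asked, in the order asked, and still so for the second after the job is handed in, with the robot touching nothing.
Of bench_block_1, bench_block_2, doming_block only 2 to 3 are there at a start; the rules pass over those that are not, and their reading is None.
Of sewing_tape, flux_tin, punch_lid only 2 to 2 are there at a start; the rules pass over those that are not, and their reading is None.
At some moment in a run one of scanner may be knocked a few centimetres aside while the robot is not near it.
Once in a run the grip may slacken for a moment while it holds something.
It also fails if it takes over 200 s, if anything falls off the work surface, if the arm or the gripper's body presses on something with over 40 N, if the wrist force passes 120 N, or if a joint passes its speed limit or range.

## Working session

There is one attempt and no reset: what is moved stays moved. The work goes in short steps, Python scripts to look and compute and a tool call to move; the robot and the scene stay as the last step left them, time stands still between calls to the robot, and variables do not carry over. Pictures are saved under pics/ and viewed, at most 14 in all, crops included, and the job is handed in when it is done.

Besides the shell and the picture viewer there is one more tool, called after "Request:" as a command line: name --argument value ..., lists and objects as JSON in quotes. apply_moves: Moves the arm, as the interface text tells. Its arguments: {"type":"object","properties":{"rows":{"type":"array"},"force":{"type":"number"}},"required":["rows"]}

```bash
ls; mkdir -p pics
cat > h.py <<'E'
import numpy as np, cv2
from workcell import sensors, imaging, bot
def snap(n,f):
    o=sensors.get_obs(); c=imaging.get_calibration(n); p,d=imaging.camera(n)
    cv2.imwrite('pics/%s.png'%f,p[:,:,::-1]); np.savez('pics/%s.npz'%f,p=p,d=d,K=c['intrinsics'],T=c['world_from_camera'])
    return p,d,c
def world(d,K,T):
    v,u=np.mgrid[:d.shape[0],:d.shape[1]]
    P=np.stack([(u-K[0,2])/K[0,0]*d,(v-K[1,2])/K[1,1]*d,d],-1)
    return P@T[:3,:3].T+T[:3,3]
def load(f):
    z=np.load('pics/%s.npz'%f); return z['p'],z['d'],world(z['d'],z['K'],z['T'])
E
python3 - <<'E'
from h import *
for n in('top','scene'):
    p,d,c=snap(n,n+'0'); print(n,c)
o=sensors.get_obs(); print(o)
E
```

```text
pics
top {'intrinsics': array([[531.39347592,   0.        , 315.5419821 ],
       [  0.        , 531.39347592, 236.70276132],
       [  0.        ,   0.        ,   1.        ]]), 'world_from_camera': array([[-0.0234923 , -0.97753395,  0.20946476,  0.33156632],
       [-0.99970148,  0.02437735,  0.00164423,  0.21262121],
       [-0.00671349, -0.2093636 , -0.97781481,  1.04917545],
       [ 0.        ,  0.        ,  0.        ,  1.        ]])}
scene {'intrinsics': array([[443.76610643,   0.        , 330.96740832],
       [  0.        , 443.76610643, 235.53699343],
       [  0.        ,   0.        ,   1.        ]]), 'world_from_camera': array([[-0.90862429, -0.30245947,  0.28795862,  0.28525145],
       [-0.41738755,  0.6349871 , -0.65006077,  0.77572109],
       [ 0.01376703, -0.71085135, -0.70320753,  0.66119516],
       [ 0.        ,  0.        ,  0.        ,  1.        ]])}
{'time': 0.1, 'q': array([-7.56311965e+01,  5.00753928e+00,  1.00399927e+01,  9.51008085e+01,
        8.58723944e-04,  9.00002563e+01]), 'qd': array([ 0.01939975, -0.16908806,  0.04048606, -0.00942699, -0.03574489,
       -0.08164732]), 'joint_efforts': array([ 5.87956019e-04, -5.21560407e+01,  4.65655768e+01,  1.59729581e-02,
        1.21895600e-04,  6.86635218e-06]), 'ee_pos': array([ 0.13646194, -0.53267526,  0.3032668 ]), 'tcp_rot': array([-1.79931645e+02, -8.58417537e-04,  1.43685462e+01]), 'wrist_force': array([-0.35238392, -0.85576562,  0.72199049]), 'torque': array([-0.04193464, -0.00406439, -0.05110041]), 'grasp_force': 0.0, 'opening': 0.08536634156930012}
```

View pics/top0.png

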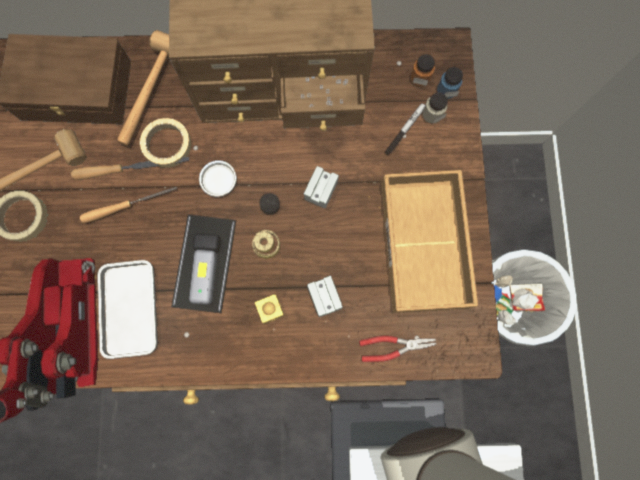

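View pics/scene0.png

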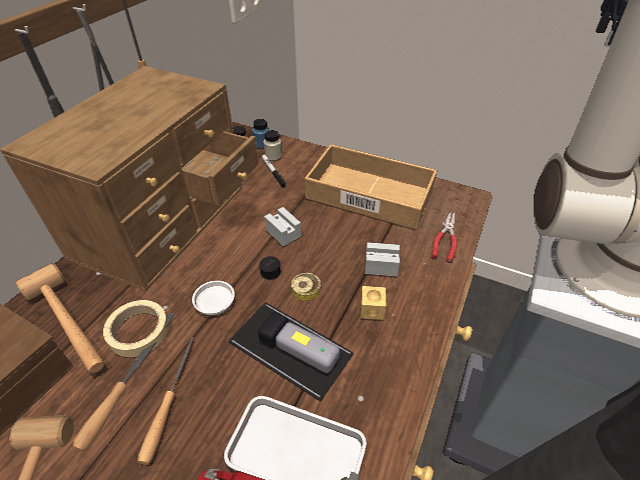

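The scene shows both bench blocks at top-view pixels (321,187) and (325,296), and the brass cube at (269,308). The tape is at (265,243), the tin at (269,203), the scanner on its mat at (205,265) with its head up-image, the carton at (430,240) and the dish at (217,178). There is no lid.

Run:
```python
from h import *
for f in('top0','scene0'):
    p,d,P=load(f); Z=P[...,2]
    flat=(abs(Z)<.01)&(d>0); print(f,'bench z',np.median(Z[flat]))
    m=((Z>.008)&(Z<.075)&(d>0)&(P[...,0]>.1)&(P[...,0]<.75)&(P[...,1]>-.25)&(P[...,1]<.5)).astype(np.uint8)
    n,l,s,c=cv2.connectedComponentsWithStats(m,connectivity=4)
    for i in range(1,n):
        if s[i,4]<120: continue
        q=P[l==i]; zt=np.percentile(q[:,2],95); t=q[q[:,2]>zt-.006]
        r=cv2.minAreaRect((t[:,:2]*1000).astype(np.float32))
        print(c[i].round(),s[i,4],'ztop %.4f'%zt,'rect',np.round(r[0],1),np.round(r[1],1),round(r[2],1), p[l==i].mean(0).round())
```

```text
top0 bench z -0.0001324234964964477
[182. 154.] 191 ztop 0.0264 rect [733.5 488. ] [13.7 40.6] 50.4 [173. 161. 128.]
[216. 175.] 228 ztop 0.0171 rect [681.1 412.5] [73.  73.6] 66.1 [205. 204. 198.]
[320. 187.] 861 ztop 0.0440 rect [654.  201.6] [48.1 65. ] 64.3 [200. 203. 195.]
[431. 235.] 3429 ztop 0.0592 rect [536.4  -2.9] [266.7 152.7] 2.0 [158. 128.  89.]
[269. 203.] 332 ztop 0.0260 rect [624.  305.5] [39.6 38.8] 54.8 [70. 65. 59.]
[265. 242.] 393 ztop 0.0184 rect [542.9 314. ] [53.1 52.1] 33.1 [190. 172. 127.]
[204. 267.] 1668 ztop 0.0398 rect [494.6 435.3] [ 48.6 133.8] 83.4 [146. 146. 136.]
[324. 296.] 874 ztop 0.0438 rect [433.9 200.2] [63.9 47.7] 19.2 [222. 224. 218.]
[269. 308.] 536 ztop 0.0443 rect [412.3 306.3] [41.8 41.8] 20.4 [225. 210. 132.]
[393. 342.] 386 ztop 0.0137 rect [342.3  68.3] [135.5  26.3] 81.8 [197. 138. 129.]
[381. 357.] 215 ztop 0.0142 rect [317.4  94.2] [14.6 75.6] 8.4 [189.  87.  80.]
scene0 bench z -0.0008516157408758884
[369. 183.] 4647 ztop 0.0570 rect [534.4  -3.3] [266.7 157.2] 1.9 [136. 106.  77.]
[282. 225.] 837 ztop 0.0418 rect [652.9 201.6] [49.1 67.4] 65.3 [164. 161. 156.]
[451. 238.] 225 ztop 0.0122 rect [325.3  72.7] [ 23.9 127.1] 18.9 [190. 116. 111.]
[436. 243.] 132 ztop 0.0126 rect [347.8  96.2] [14.7 81.5] 3.9 [185.  74.  70.]
[563. 251.] 194 ztop 0.0124 rect [108.7  12.8] [17.7 85.1] 0.8 [143. 133. 122.]
[382. 258.] 971 ztop 0.0420 rect [431.9 199.5] [64.6 51.9] 18.1 [166. 164. 158.]
[269. 266.] 345 ztop 0.0237 rect [622.3 306.8] [39.8 38.3] 60.7 [41. 38. 37.]
[304. 285.] 475 ztop 0.0160 rect [540.4 315.1] [52.4 55.5] 25.7 [176. 154. 110.]
[212. 294.] 279 ztop 0.0154 rect [679.2 411.3] [73.6 74.4] 39.3 [211. 204. 198.]
[372. 301.] 737 ztop 0.0421 rect [410.2 306.7] [42.1 43.9] 20.2 [200. 169. 105.]
[163. 316.] 204 ztop 0.0244 rect [732.2 487.4] [13.  43.7] 56.1 [189. 172. 138.]
[298. 342.] 2383 ztop 0.0379 rect [491.  434.2] [ 49.2 133.7] 85.8 [125. 121. 115.]
```

Heights agree with the text in both views: blocks 42, tin 24, tape 16, scanner on mat 38 and carton 58 mm. I'll work in the carton's frame, which is turned 2° from the base. First approach is the nearer block.

Request:
apply_moves --rows '[[[0.3,0,0],[0,0,0.2],1],[[0.6,0,0],[0,0,0.41],1],[[1,0,0],[0,0,0.413],1],[[1,0,0],[0,0,0.413],1]]' --force 70

```text
time: 0.5
ee_pos: [0.2366, -0.5069, 0.3032]
tcp_rot: [-179.9, -0.0, 2.2]
wrist_force: [-0.3, 0.8, 0.1]
opening: 0.0854
grasp_force: 0.0
```

Request:
apply_moves --rows '[[[0.3,-0.4,0],[0,0,0],1],[[0.75,-1,0],[0,0,0],1]]'

```text
time: 0.7
ee_pos: [0.2906, -0.4254, 0.303]
tcp_rot: [-179.9, 0.1, 1.9]
wrist_force: [1.2, -0.1, 0.1]
opening: 0.085
grasp_force: 0.0
```

Request:
apply_moves --rows '[[[0.3,-0.4,0],[0,0,0],1],[[0.75,-1,0],[0,0,0],1]]'

```text
time: 0.9
ee_pos: [0.3481, -0.3424, 0.3036]
tcp_rot: [-180.0, 0.0, 1.9]
wrist_force: [1.1, -0.3, -0.3]
opening: 0.0854
grasp_force: 0.0
```

Request:
apply_moves --rows '[[[0.3,-0.4,0],[0,0,0],1],[[0.75,-1,0],[0,0,0],1],[[0.75,-1,0],[0,0,0],1],[[0.75,-1,0],[0,0,0],1]]'

```text
time: 1.3
ee_pos: [0.4204, -0.2392, 0.3036]
tcp_rot: [-180.0, 0.0, 2.2]
wrist_force: [-0.4, -1.2, 0.8]
opening: 0.0853
grasp_force: 0.0
```

Request:
apply_moves --rows '[[[0,-0.4,0],[0,0,0],1],[[0,-1,0],[0,0,0],1],[[0,-1,0],[0,0,0],1]]'

```text
time: 1.6
ee_pos: [0.415, -0.1392, 0.304]
tcp_rot: [-180.0, 0.0, 2.1]
wrist_force: [0.0, -0.1, 0.1]
opening: 0.0853
grasp_force: 0.0
```

Request:
apply_moves --rows '[[[0,-0.4,0],[0,0,0],1],[[0,-1,0],[0,0,0],1],[[0,-1,0],[0,0,0],1]]'

```text
time: 1.9
ee_pos: [0.4119, -0.0393, 0.304]
tcp_rot: [-180.0, -0.0, 2.1]
wrist_force: [-0.2, -0.6, -0.4]
opening: 0.0853
grasp_force: 0.0
```

Request:
apply_moves --rows '[[[0,-0.5,0],[0,0,0],1],[[0,-1,0],[0,0,0],1],[[0,-1,0],[0,0,0],1],[[0,-1,0],[0,0,0],1],[[0,-1,0],[0,0,0],1]]'

```text
time: 2.4
ee_pos: [0.4109, 0.0295, 0.3038]
tcp_rot: [-178.9, 0.0, 3.6]
wrist_force: [-0.2, 0.2, -0.7]
opening: 0.0851
grasp_force: 0.0
```

Run:
```python
from h import *
o=sensors.get_obs(); print(o['q'].round(1),o['qd'].round(1),o['ee_pos'],o['tcp_rot'])
```

```text
[  3.5 -13.7  -7.5  96.3   1.1 179.9] [-0.2 -0.1  0.  -0.   0.1  0.2] [0.41088067 0.02945104 0.30376882] [-1.78900850e+02  2.73382956e-02  3.64248819e+00]
```

Joint 6 is at its 180° limit, so I turn the tool half round. The grasp is the same that way.

Request:
apply_moves --rows '[[[0,0,0],[0,0,-0.3],1],[[0,0,0],[0,0,-0.6],1],[[0,0,0],[0,0,-0.85],1],[[0,0,0],[0,0,-1],1]]'

```text
time: 2.8
ee_pos: [0.4109, 0.0294, 0.3038]
tcp_rot: [-179.0, -0.5, 33.9]
wrist_force: [0.1, 0.2, -0.3]
opening: 0.0854
grasp_force: 0.0
```

Request:
apply_moves --rows '[[[0,0,0],[0,0,-0.3],1],[[0,0,0],[0,0,-0.6],1],[[0,0,0],[0,0,-0.85],1],[[0,0,0],[0,0,-1],1]]'

```text
time: 3.2
ee_pos: [0.4109, 0.0294, 0.3038]
tcp_rot: [-179.4, -1.0, 63.9]
wrist_force: [0.4, -0.6, -0.1]
opening: 0.0851
grasp_force: 0.0
```

Request:
apply_moves --rows '[[[0,0,0],[0,0,-0.3],1],[[0,0,0],[0,0,-0.6],1],[[0,0,0],[0,0,-0.85],1],[[0,0,0],[0,0,-1],1]]'

```text
time: 3.6
ee_pos: [0.4108, 0.0294, 0.3038]
tcp_rot: [-180.0, -1.1, 93.9]
wrist_force: [-0.5, -0.2, -0.1]
opening: 0.0854
grasp_force: 0.0
```

Request:
apply_moves --rows '[[[0,0,0],[0,0,-0.3],1],[[0,0,0],[0,0,-0.6],1],[[0,0,0],[0,0,-0.85],1],[[0,0,0],[0,0,-1],1]]'

```text
time: 4.0
ee_pos: [0.4109, 0.0294, 0.3038]
tcp_rot: [179.5, -1.0, 123.9]
wrist_force: [0.1, 0.1, 0.9]
opening: 0.0857
grasp_force: 0.0
```

Request:
apply_moves --rows '[[[0,0,0],[0,0,-0.3],1],[[0,0,0],[0,0,-0.6],1],[[0,0,0],[0,0,-0.85],1],[[0,0,0],[0,0,-1],1]]'

```text
time: 4.4
ee_pos: [0.4108, 0.0294, 0.3038]
tcp_rot: [179.0, -0.6, 153.9]
wrist_force: [-0.2, 0.4, -0.2]
opening: 0.0854
grasp_force: 0.0
```

Request:
apply_moves --rows '[[[0,0,0],[0,0,-0.3],1],[[0,0,0],[0,0,-0.6],1],[[0,0,0],[0,0,-0.85],1],[[0,0,0],[0,0,-1],1],[[0,0,0],[0,0,-1],1],[[0,0,0],[0,0,-1],1],[[0,0,0],[0,0,-1],1]]'

```text
time: 5.1
ee_pos: [0.4108, 0.0302, 0.3039]
tcp_rot: [178.9, -0.0, -176.4]
wrist_force: [0.3, 0.3, 0.4]
opening: 0.0851
grasp_force: 0.0
```

```bash
cat >> h.py <<'E'
from scipy.spatial.transform import Rotation as R
C2=np.array([.5355,-.003]); CY=2.0
def F2w(u,v): # carton frame point -> world xy
    a=np.radians(CY); return C2+np.array([u*np.cos(a)-v*np.sin(a),u*np.sin(a)+v*np.cos(a)])
def goto(x,y,z,yaw,o=None):
    o=o or sensors.get_obs(); r=R.from_euler('xyz',o['tcp_rot'],degrees=True)
    t=R.from_euler('xyz',[180,0,yaw],degrees=True)
    s=r.inv().apply(np.array([x,y,z])-o['ee_pos'])*10; w=(r.inv()*t).as_rotvec(degrees=True)/30
    print('shift',s.round(3),'turn',w.round(3),'| at',o['ee_pos'].round(4),o['tcp_rot'].round(2),'op %.4f gf %.1f F'%(o['opening'],o['grasp_force']),o['wrist_force'].round(1),'t',o['time'])
E
python3 - <<'E'
from h import *
goto(.433,.2,.16,-161.3)
E
```

```text
shift [-0.328  1.653  1.471] turn [ 0.037  0.004 -0.504] | at [0.4108 0.0302 0.3039] [ 1.7887e+02 -2.0000e-02 -1.7642e+02] op 0.0851 gf 0.0 F [0.3 0.3 0.4] t 5.1
```

Request:
apply_moves --rows '[[[-0.05,0.25,0.2],[0.02,0,0],1],[[-0.11,0.55,0.45],[0.037,0,0],1],[[-0.16,0.83,0.73],[0.037,0.004,0],1],[[-0.16,0.83,0.73],[0.037,0.004,0],1]]'

```text
time: 5.5
ee_pos: [0.4202, 0.1177, 0.2289]
tcp_rot: [-180.0, -0.4, -176.2]
wrist_force: [-0.7, -0.3, -0.3]
opening: 0.0852
grasp_force: 0.0
```

Request:
apply_moves --rows '[[[-0.05,0.25,0.2],[0,0,-0.2],1],[[-0.11,0.55,0.45],[0,0,-0.4],1],[[-0.16,0.83,0.71],[0,0,-0.504],1],[[-0.16,0.83,0.71],[0,0,-0.504],1],[[-0.16,0.83,0.71],[0,0,-0.504],1],[[-0.16,0.83,0.71],[0,0,-0.504],1]]'

```text
time: 6.1
ee_pos: [0.432, 0.1992, 0.1629]
tcp_rot: [179.9, -0.0, -161.2]
wrist_force: [-0.1, -0.3, 0.8]
opening: 0.0853
grasp_force: 0.0
```

Run:
```python
from h import *
p,d,c=snap('wrist','w1'); goto(.433,.2,.078,-161.3)
_,_,P=load('w1'); Z=P[...,2]; m=(Z>.036)&(Z<.05)&(d>0)
print(c['world_from_camera'].round(3)); t=P[m]; r=cv2.minAreaRect((t[:,:2]*1000).astype(np.float32)); print(m.sum(),r,np.median(t[:,2]))
```

```text
shift [-0.012  0.004  0.849] turn [ 0.002 -0.001  0.002] | at [0.4321 0.1991 0.1629] [ 1.7994e+02 -2.0000e-02 -1.6125e+02] op 0.0855 gf 0.0 F [-0.8 -0.5 -0.3] t 6.15
[[-0.322  0.894  0.31   0.352]
 [ 0.947  0.304  0.107  0.173]
 [ 0.001  0.328 -0.945  0.232]
 [ 0.     0.     0.     1.   ]]
14872 ((473.50421142578125, 234.55398559570312), (173.89292907714844, 435.32537841796875), 1.6248024702072144) 0.04139519475243289
```

View pics/w1.png

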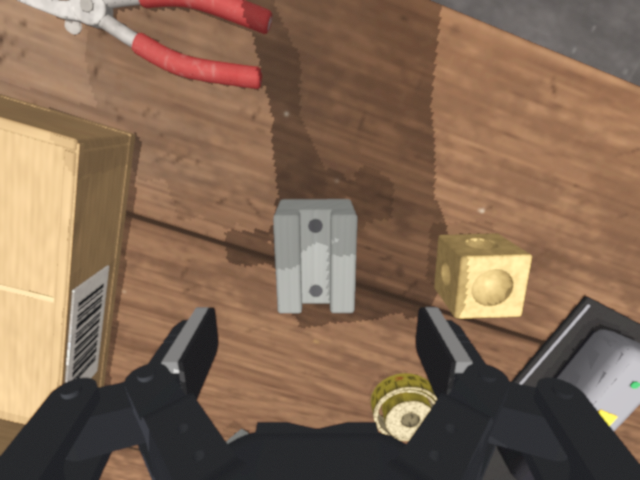

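The wrist view shows the slotted block square between the fingers, at pixels 275–355 × 200–312. The finger centre column is about 318. I go down and grip.

Request:
apply_moves --rows '[[[-0.01,0,0.2],[0,0,0],1],[[-0.01,0,0.4],[0,0,0],1],[[-0.01,0,0.6],[0,0,0],1],[[-0.01,0,0.75],[0,0,0],1],[[-0.01,0,0.84],[0,0,0],1],[[-0.01,0,0.84],[0,0,0],1],[[-0.01,0,0.84],[0,0,0],0.3],[[-0.01,0,0.84],[0,0,0],0.3],[[-0.01,0,0.84],[0,0,0],0.3],[[-0.01,0,0.84],[0,0,0],0.3],[[-0.01,0,0.84],[0,0,0],0.3],[[-0.01,0,0.84],[0,0,0],0.3]]' --force 80

```text
time: 7.35
ee_pos: [0.433, 0.2002, 0.0788]
tcp_rot: [180.0, -0.0, -161.2]
wrist_force: [-0.4, -2.2, 6.3]
opening: 0.0469
grasp_force: 84.7
```

Request:
apply_moves --rows '[[[0,0,-0.1],[0,0,0],0.3],[[0,0,-0.25],[0,0,0],0.3],[[0,0,-0.45],[0,0,0],0.3],[[0,0,-0.65],[0,0,0],0.3],[[0,0,-0.82],[0,0,0],0.3],[[0,0,-0.85],[0,0,0],0.3],[[0,0,-0.85],[0,0,0],0.3]]'

```text
time: 8.05
ee_pos: [0.4324, 0.2002, 0.1625]
tcp_rot: [179.9, -0.1, -161.1]
wrist_force: [-0.6, -0.5, -6.7]
opening: 0.0471
grasp_force: 83.9
```

Run:
```python
from h import *
x,y=F2w(-.08,0); print(x,y); goto(x,y,.16,-178)
```

```text
0.45554873383847233 -0.005791959736200078
shift [ 0.447 -2.024  0.024] turn [ 0.002 -0.004  0.562] | at [0.4324 0.2002 0.1625] [ 1.7993e+02 -1.2000e-01 -1.6114e+02] op 0.0471 gf 83.9 F [-0.6 -0.5 -6.7] t 8.05
```

Request:
apply_moves --rows '[[[0.03,-0.12,0],[0,0,0],0.3],[[0.08,-0.34,0],[0,0,0],0.3],[[0.13,-0.58,0],[0,0,0],0.3],[[0.18,-0.82,0],[0,0,0],0.3],[[0.223,-1,0],[0,0,0],0.3]]'

```text
time: 8.55
ee_pos: [0.4431, 0.0964, 0.1611]
tcp_rot: [180.0, -0.3, -161.2]
wrist_force: [1.3, -0.7, -6.5]
opening: 0.0473
grasp_force: 84.1
```

Request:
apply_moves --rows '[[[0.05,-0.22,0],[0,0,0.12],0.3],[[0.1,-0.46,0],[0,0,0.25],0.3],[[0.15,-0.7,0],[0,0,0.4],0.3],[[0.2,-0.9,0],[0,0,0.52],0.3],[[0.223,-1,0],[0,0,0.562],0.3],[[0.223,-1,0],[0,0,0.562],0.3],[[0.223,-1,0],[0,0,0.562],0.3]]'

```text
time: 9.25
ee_pos: [0.4546, -0.0035, 0.1618]
tcp_rot: [180.0, -0.2, -178.0]
wrist_force: [-0.3, 0.6, -6.6]
opening: 0.047
grasp_force: 84.1
```

Run:
```python
from h import *
x,y=F2w(-.08,0); goto(x,y,.086,-178)
```

```text
shift [-0.012 -0.024  0.758] turn [ 0.001 -0.007  0.001] | at [ 0.4546 -0.0035  0.1618] [ 179.96   -0.2  -177.97] op 0.0470 gf 84.1 F [-0.3  0.6 -6.6] t 9.25
```

Request:
apply_moves --rows '[[[-0.01,-0.024,0.15],[0,-0.007,0],0.3],[[-0.01,-0.024,0.32],[0,-0.007,0],0.3],[[-0.01,-0.024,0.48],[0,-0.007,0],0.3],[[-0.01,-0.024,0.6],[0,-0.007,0],0.3],[[-0.01,-0.024,0.68],[0,-0.007,0],0.3],[[-0.01,-0.024,0.72],[0,-0.007,0],0.3],[[-0.01,-0.024,0.745],[0,-0.007,0],0.3],[[-0.01,-0.024,0.755],[0,-0.007,0],0.3],[[-0.01,-0.024,0.755],[0,-0.007,0],0.3],[[-0.01,-0.024,0.755],[0,-0.007,0],0.3]]'

```text
time: 10.25
ee_pos: [0.4561, -0.0059, 0.0873]
tcp_rot: [180.0, 0.1, -178.0]
wrist_force: [-0.5, -0.5, -7.7]
opening: 0.0467
grasp_force: 84.4
```

Request:
apply_moves --rows '[[[0,0,0.01],[0,0,0],0.3],[[0,0,0.02],[0,0,0],0.3],[[0,0,0.025],[0,0,0],0.3],[[0,0,0.025],[0,0,0],0.3]]'

```text
time: 10.65
ee_pos: [0.456, -0.0059, 0.0849]
tcp_rot: [180.0, 0.1, -178.0]
wrist_force: [-1.2, -0.1, -0.8]
opening: 0.0471
grasp_force: 85.1
```

Request:
apply_moves --rows '[[[0,0,0],[0,0,0],0.75],[[0,0,0],[0,0,0],0.75],[[0,0,0],[0,0,0],0.75],[[0,0,0],[0,0,0],0.75],[[0,0,-0.2],[0,0,0],0.75],[[0,0,-0.5],[0,0,0],0.75],[[0,0,-0.8],[0,0,0],0.75],[[0,0,-0.9],[0,0,0],1],[[0,0,-0.9],[0,0,0],1]]'

```text
time: 11.55
ee_pos: [0.4565, -0.006, 0.1758]
tcp_rot: [180.0, 0.2, -178.0]
wrist_force: [-0.0, -0.1, -1.3]
opening: 0.0854
grasp_force: 0.0
```

Run:
```python
from h import *
goto(.411,.3065,.163,-159.7)
```

```text
shift [0.346 3.138 0.127] turn [-0.001  0.008 -0.61 ] | at [ 0.4565 -0.006   0.1758] [ 179.99    0.23 -178.  ] op 0.0854 gf 0.0 F [-0.  -0.1 -1.3] t 11.55
```

Request:
apply_moves --rows '[[[0.05,0.45,0.02],[0,0.008,0],1],[[0.115,1,0.04],[0,0.008,0],1],[[0.115,1,0.04],[0,0.008,0],1]]'

```text
time: 11.85
ee_pos: [0.4394, 0.097, 0.1686]
tcp_rot: [179.9, -0.3, -177.8]
wrist_force: [0.0, -0.3, 0.7]
opening: 0.0849
grasp_force: 0.0
```

Request:
apply_moves --rows '[[[0.05,0.45,0.02],[0,0,0],1],[[0.115,1,0.04],[0,0,0],1],[[0.115,1,0.04],[0,0,0],1]]'

```text
time: 12.15
ee_pos: [0.4245, 0.1964, 0.1648]
tcp_rot: [180.0, -0.3, -177.8]
wrist_force: [0.3, -0.7, -0.2]
opening: 0.0853
grasp_force: 0.0
```

Request:
apply_moves --rows '[[[0.05,0.45,0.02],[0,0,-0.2],1],[[0.115,1,0.04],[0,0,-0.4],1],[[0.115,1.138,0.04],[0,0,-0.61],1]]'

```text
refused, shift out of range in row 3
```

Run:
```python
from h import *
goto(.411,.3065,.079,-159.7)
```

```text
shift [0.088 1.105 0.859] turn [ 0.002 -0.009 -0.602] | at [0.4245 0.1964 0.1648] [ 179.97   -0.28 -177.77] op 0.0853 gf 0.0 F [ 0.3 -0.7 -0.2] t 12.15
```

Request:
apply_moves --rows '[[[0.04,0.45,0],[0,0,-0.2],1],[[0.09,1,0],[0,-0.009,-0.4],1],[[0.09,1,0],[0,-0.009,-0.602],1],[[0.09,1,0],[0,-0.009,-0.602],1],[[0.09,1,0],[0,-0.009,-0.602],1]]'

```text
time: 12.65
ee_pos: [0.4132, 0.2918, 0.1656]
tcp_rot: [-180.0, 0.0, -160.1]
wrist_force: [0.4, 0.4, 0.1]
opening: 0.0856
grasp_force: 0.0
```

Request:
apply_moves --rows '[[[-0.036,0.1,0],[0,0,0],1],[[-0.036,0.1,0.2],[0,0,0],1],[[-0.036,0.1,0.4],[0,0,0],1],[[-0.036,0.1,0.6],[0,0,0],1],[[-0.036,0.1,0.75],[0,0,0],1],[[-0.036,0.1,0.85],[0,0,0],1],[[-0.036,0.1,0.85],[0,0,0],1],[[-0.036,0.1,0.85],[0,0,0],0.2],[[-0.036,0.1,0.85],[0,0,0],0.2],[[-0.036,0.1,0.85],[0,0,0],0.2],[[-0.036,0.1,0.85],[0,0,0],0.2],[[-0.036,0.1,0.85],[0,0,0],0.2],[[-0.036,0.1,0.85],[0,0,0],0.2]]'

```text
time: 13.95
ee_pos: [0.4139, 0.3041, 0.0829]
tcp_rot: [179.9, 0.2, -159.9]
wrist_force: [-1.5, 1.0, 5.8]
opening: 0.0407
grasp_force: 83.1
```

Run:
```python
from h import *
goto(.411,.3065,.163,-159.7)
```

```text
shift [ 0.015  0.033 -0.802] turn [ 0.003  0.008 -0.008] | at [0.4139 0.3041 0.0829] [ 179.91    0.24 -159.93] op 0.0407 gf 83.1 F [-1.5  1.   5.8] t 13.95
```

Request:
apply_moves --rows '[[[0,0,-0.1],[0,0,0],0.2],[[0,0,-0.25],[0,0,0],0.2],[[0,0,-0.45],[0,0,0],0.2],[[0,0,-0.65],[0,0,0],0.2],[[0,0,-0.82],[0,0,0],0.2],[[0,0,-0.82],[0,0,0],0.2]]'

```text
time: 14.55
ee_pos: [0.414, 0.3039, 0.1666]
tcp_rot: [179.9, 0.3, -159.9]
wrist_force: [1.1, -0.2, -6.0]
opening: 0.041
grasp_force: 82.4
```

Request:
apply_moves --rows '[[[0,-0.12,0],[0,0,0],0.2],[[-0.01,-0.34,0],[0,0,0],0.2],[[-0.02,-0.58,0],[0,0,0],0.2],[[-0.03,-0.82,0],[0,0,0],0.2],[[-0.03,-1,0],[0,0,0],0.2]]'

```text
time: 15.05
ee_pos: [0.4503, 0.2085, 0.1622]
tcp_rot: [-180.0, -0.0, -160.0]
wrist_force: [-0.1, 0.4, -5.6]
opening: 0.0411
grasp_force: 82.4
```

Request:
apply_moves --rows '[[[0,-0.22,0],[0,0,0],0.2],[[-0.01,-0.45,0],[0,0,0],0.2],[[-0.02,-0.68,0],[0,0,0],0.2],[[-0.03,-0.88,0],[0,0,0],0.2],[[-0.03,-1,0],[0,0,0],0.2]]'

```text
time: 15.55
ee_pos: [0.4873, 0.1157, 0.1623]
tcp_rot: [180.0, -0.0, -160.0]
wrist_force: [-0.5, -0.1, -7.2]
opening: 0.041
grasp_force: 82.4
```

Request:
apply_moves --rows '[[[0,-0.22,0],[0,0,0.12],0.2],[[-0.01,-0.46,0],[0,0,0.25],0.2],[[-0.02,-0.7,0],[0,0,0.4],0.2],[[-0.03,-0.9,0],[0,0,0.52],0.2],[[-0.03,-1,0],[0,0,0.603],0.2],[[-0.03,-1,0],[0,0,0.603],0.2],[[-0.03,-1,0],[0,0,0.603],0.2]]'

```text
time: 16.25
ee_pos: [0.5242, 0.0249, 0.163]
tcp_rot: [179.9, 0.0, -178.0]
wrist_force: [-0.3, 0.3, -6.0]
opening: 0.041
grasp_force: 82.6
```

Run:
```python
from h import *
goto(.5355,-.003,.0895,-178)
```

```text
shift [-0.103 -0.284  0.735] turn [0.003 0.001 0.   ] | at [0.5242 0.0249 0.163 ] [ 1.7992e+02  4.0000e-02 -1.7799e+02] op 0.0410 gf 82.6 F [-0.3  0.3 -6. ] t 16.25
```

Request:
apply_moves --rows '[[[-0.05,-0.14,0],[0,0,0],0.2],[[-0.103,-0.284,0],[0,0,0],0.2],[[-0.103,-0.284,0.2],[0,0,0],0.2],[[-0.103,-0.284,0.4],[0,0,0],0.2],[[-0.103,-0.284,0.55],[0,0,0],0.2],[[-0.103,-0.284,0.65],[0,0,0],0.2],[[-0.103,-0.284,0.7],[0,0,0],0.2],[[-0.103,-0.284,0.725],[0,0,0],0.2],[[-0.103,-0.284,0.735],[0,0,0],0.2],[[-0.103,-0.284,0.735],[0,0,0],0.2],[[-0.103,-0.284,0.735],[0,0,0],0.2]]'

```text
time: 17.35
ee_pos: [0.5363, -0.0032, 0.0905]
tcp_rot: [179.9, 0.2, -178.0]
wrist_force: [-1.2, 0.6, -6.8]
opening: 0.0406
grasp_force: 82.8
```

Request:
apply_moves --rows '[[[0,0,0.01],[0,0,0],0.2],[[0,0,0.016],[0,0,0],0.2],[[0,0,0.016],[0,0,0],0.2]]'

```text
time: 17.65
ee_pos: [0.5361, -0.0032, 0.0889]
tcp_rot: [179.9, 0.1, -178.0]
wrist_force: [-2.1, -0.3, -0.7]
opening: 0.041
grasp_force: 83.6
```

Request:
apply_moves --rows '[[[0,0,0],[0,0,0],0.75],[[0,0,0],[0,0,0],0.75],[[0,0,0],[0,0,0],0.75],[[0,0,0],[0,0,0],0.75],[[0,0,-0.2],[0,0,0],0.75],[[0,0,-0.5],[0,0,0],0.75],[[0,0,-0.8],[0,0,0],1],[[0,0,-0.8],[0,0,0],1],[[0,0,-0.8],[0,0,0],1]]'

```text
time: 18.55
ee_pos: [0.5362, -0.0034, 0.1689]
tcp_rot: [179.9, 0.2, -178.0]
wrist_force: [-0.3, 0.3, -0.6]
opening: 0.0854
grasp_force: 0.0
```

Run:
```python
from h import *
goto(.6535,.2016,.163,154.5); print(sensors.get_obs()['q'].round(1))
```

```text
shift [-1.242  2.008  0.065] turn [0.003 0.006 0.915] | at [ 0.5362 -0.0034  0.1689] [ 179.94    0.19 -178.04] op 0.0854 gf 0.0 F [-0.3  0.3 -0.6] t 18.55
[-0.4  2.4 -7.5 79.9  0.1 -2.4]
```

Request:
apply_moves --rows '[[[-0.3,0.4,0],[0,0.006,0],1],[[-0.62,1,0.03],[0,0.006,0],1],[[-0.62,1,0.03],[0,0.006,0],1]]'

```text
time: 18.85
ee_pos: [0.595, 0.1017, 0.1635]
tcp_rot: [179.9, -0.2, -177.9]
wrist_force: [-0.1, -0.8, -0.2]
opening: 0.0851
grasp_force: 0.0
```

Request:
apply_moves --rows '[[[-0.3,0.4,0],[0,0,0.25],1],[[-0.62,1,0.03],[0,0,0.5],1],[[-0.62,1,0.03],[0,0,0.75],1],[[-0.62,1,0.03],[0,0,0.915],1],[[-0.62,1,0.03],[0,0,0.915],1],[[-0.62,1,0.03],[0,0,0.915],1]]'

```text
time: 19.45
ee_pos: [0.6525, 0.2003, 0.1616]
tcp_rot: [-180.0, -0.2, 154.7]
wrist_force: [0.1, -0.3, 0.1]
opening: 0.0857
grasp_force: 0.0
```

Run:
```python
from h import *
goto(.6535,.2016,.079,154.5); print(sensors.get_obs()['q'].round(1))
```

```text
shift [-0.006  0.016  0.826] turn [-0.002 -0.005  0.005] | at [0.6525 0.2003 0.1616] [-1.7995e+02 -1.6000e-01  1.5466e+02] op 0.0857 gf 0.0 F [ 0.1 -0.3  0.1] t 19.45
[17.  23.  15.9 83.   0.1 42.4]
```

Request:
apply_moves --rows '[[[-0.006,0.016,0.2],[0,0,0],1],[[-0.006,0.016,0.4],[0,0,0],1],[[-0.006,0.016,0.6],[0,0,0],1],[[-0.006,0.016,0.75],[0,0,0],1],[[-0.006,0.016,0.82],[0,0,0],1],[[-0.006,0.016,0.82],[0,0,0],1],[[-0.006,0.016,0.82],[0,0,0],0.3],[[-0.006,0.016,0.82],[0,0,0],0.3],[[-0.006,0.016,0.82],[0,0,0],0.3],[[-0.006,0.016,0.82],[0,0,0],0.3],[[-0.006,0.016,0.82],[0,0,0],0.3],[[-0.006,0.016,0.82],[0,0,0],0.3]]'

```text
time: 20.65
ee_pos: [0.6545, 0.202, 0.0821]
tcp_rot: [179.9, -0.0, 154.5]
wrist_force: [-1.7, -2.2, 6.5]
opening: 0.0465
grasp_force: 85.3
```

Request:
apply_moves --rows '[[[0,0,-0.1],[0,0,0],0.3],[[0,0,-0.25],[0,0,0],0.3],[[0,0,-0.45],[0,0,0],0.3],[[0,0,-0.65],[0,0,0],0.3],[[0,0,-0.82],[0,0,0],0.3],[[0,0,-0.82],[0,0,0],0.3]]'

```text
time: 21.25
ee_pos: [0.6551, 0.2024, 0.1662]
tcp_rot: [179.8, 0.1, 154.5]
wrist_force: [1.3, -0.2, -7.5]
opening: 0.0474
grasp_force: 84.1
```

Run:
```python
from h import *
x,y=F2w(.08,0); print(x,y); goto(x,y,.16,-178)
```

```text
0.6154512661615277 -0.0002080402637999225
shift [-0.513 -2.     0.056] turn [ 0.006  0.005 -0.916] | at [0.6551 0.2024 0.1662] [1.7980e+02 9.0000e-02 1.5453e+02] op 0.0474 gf 84.1 F [ 1.3 -0.2 -7.5] t 21.25
```

Request:
apply_moves --rows '[[[-0.03,-0.12,0],[0,0,0],0.3],[[-0.09,-0.34,0],[0,0,0],0.3],[[-0.15,-0.58,0],[0,0,0],0.3],[[-0.21,-0.82,0],[0,0,0],0.3],[[-0.256,-1,0],[0,0,0],0.3]]'

```text
time: 21.75
ee_pos: [0.6332, 0.0988, 0.1612]
tcp_rot: [-179.9, -0.2, 154.5]
wrist_force: [0.3, -0.2, -7.0]
opening: 0.0471
grasp_force: 84.2
```

Request:
apply_moves --rows '[[[-0.05,-0.22,0],[0,0,-0.15],0.3],[[-0.1,-0.42,0],[0,0,-0.35],0.3],[[-0.16,-0.62,0],[0,0,-0.55],0.3],[[-0.21,-0.82,0],[0,0,-0.75],0.3],[[-0.256,-1,0],[0,0,-0.916],0.3],[[-0.256,-1,0],[0,0,-0.916],0.3],[[-0.256,-1,0],[0,0,-0.916],0.3]]'

```text
time: 22.45
ee_pos: [0.6139, -0.0011, 0.1619]
tcp_rot: [179.9, -0.1, -178.1]
wrist_force: [-0.1, 0.7, -6.7]
opening: 0.0469
grasp_force: 84.3
```

Run:
```python
from h import *
goto(.6155,-.0002,.0885,-178)
```

```text
shift [-0.017  0.007  0.734] turn [ 0.003 -0.004 -0.004] | at [ 0.6139 -0.0011  0.1619] [ 1.7992e+02 -1.3000e-01 -1.7813e+02] op 0.0469 gf 84.3 F [-0.1  0.7 -6.7] t 22.45
```

Request:
apply_moves --rows '[[[-0.017,0.007,0.15],[0,0,0],0.3],[[-0.017,0.007,0.32],[0,0,0],0.3],[[-0.017,0.007,0.48],[0,0,0],0.3],[[-0.017,0.007,0.6],[0,0,0],0.3],[[-0.017,0.007,0.68],[0,0,0],0.3],[[-0.017,0.007,0.71],[0,0,0],0.3],[[-0.017,0.007,0.73],[0,0,0],0.3],[[-0.017,0.007,0.738],[0,0,0],0.3],[[-0.017,0.007,0.738],[0,0,0],0.3],[[-0.017,0.007,0.738],[0,0,0],0.3]]'

```text
time: 23.45
ee_pos: [0.6161, 0.0002, 0.0892]
tcp_rot: [179.9, -0.0, -178.0]
wrist_force: [-0.1, 0.1, -8.0]
opening: 0.047
grasp_force: 84.3
```

Request:
apply_moves --rows '[[[0,0,0.007],[0,0,0],0.3],[[0,0,0.012],[0,0,0],0.3],[[0,0,0.012],[0,0,0],0.3]]'

```text
time: 23.75
ee_pos: [0.616, 0.0002, 0.0881]
tcp_rot: [179.9, -0.0, -178.0]
wrist_force: [-2.0, 0.2, -1.5]
opening: 0.0472
grasp_force: 85.1
```

Request:
apply_moves --rows '[[[0,0,0],[0,0,0],0.75],[[0,0,0],[0,0,0],0.75],[[0,0,0],[0,0,0],0.75],[[0,0,0],[0,0,0],0.75],[[0,0,-0.2],[0,0,0],0.75],[[0,0,-0.5],[0,0,0],0.75],[[0,0,-0.8],[0,0,0],1],[[0,0,-0.8],[0,0,0],1],[[0,0,-0.8],[0,0,0],1]]'

```text
time: 24.65
ee_pos: [0.6164, 0.0001, 0.1681]
tcp_rot: [179.9, 0.0, -178.0]
wrist_force: [-0.3, 0.2, -0.1]
opening: 0.0851
grasp_force: 0.0
```

Run:
```python
from h import *
goto(.623,.306,.163,-178)
```

```text
shift [-0.173  3.054  0.054] turn [ 0.002  0.    -0.   ] | at [6.164e-01 1.000e-04 1.681e-01] [ 1.7994e+02  1.0000e-02 -1.7800e+02] op 0.0851 gf 0.0 F [-0.3  0.2 -0.1] t 24.65
```

Request:
apply_moves --rows '[[[-0.03,0.4,0],[0,0,0],1],[[-0.058,1,0],[0,0,0],1],[[-0.058,1,0],[0,0,0],1]]'

```text
time: 24.95
ee_pos: [0.6176, 0.104, 0.1658]
tcp_rot: [179.9, -0.2, -177.8]
wrist_force: [-1.0, -0.2, -0.3]
opening: 0.0854
grasp_force: 0.0
```

Request:
apply_moves --rows '[[[-0.03,0.4,0],[0,0,0],1],[[-0.058,1,0],[0,0,0],1],[[-0.058,1,0],[0,0,0],1]]'

```text
time: 25.25
ee_pos: [0.6198, 0.2042, 0.1659]
tcp_rot: [179.9, -0.2, -177.8]
wrist_force: [-0.1, 0.9, 0.0]
opening: 0.0854
grasp_force: 0.0
```

Request:
apply_moves --rows '[[[-0.03,0.4,0],[0,0,0],1],[[-0.058,1,0],[0,0,0],1],[[-0.058,1,0],[0,0,0],1],[[-0.058,1,0],[0,0,0],1],[[-0.058,1,0],[0,0,0],1]]'

```text
time: 25.75
ee_pos: [0.6228, 0.2995, 0.1668]
tcp_rot: [180.0, -0.2, -178.0]
wrist_force: [-0.8, -0.2, 0.3]
opening: 0.0858
grasp_force: 0.0
```

Run:
```python
from h import *
p,d,c=snap('wrist','w2'); goto(.623,.306,.07,-178)
_,_,P=load('w2'); Z=P[...,2]; m=((Z>.01)&(Z<.03)&(d>0)).astype(np.uint8)
n,l,s,cc=cv2.connectedComponentsWithStats(m)
for i in range(1,n):
    if s[i,4]>1500:
        q=P[l==i]; zt=np.percentile(q[:,2],90); t=q[q[:,2]>zt-.004]; print(cc[i].round(),s[i,4],zt.round(4),cv2.minAreaRect((t[:,:2]*1000).astype(np.float32)))
```

```text
shift [-0.004  0.069  0.972] turn [ 0.001 -0.004 -0.002] | at [0.623  0.299  0.1672] [ 1.7998e+02 -1.3000e-01 -1.7807e+02] op 0.0855 gf 0.0 F [-0.   0.1  0.2] t 25.8
[348. 126.] 3991 0.0161 ((541.355712890625, 313.6387023925781), (52.981605529785156, 53.597267150878906), 66.28992462158203)
[324. 251.] 2944 0.0236 ((623.25439453125, 305.4551696777344), (40.47711181640625, 39.85866928100586), 1.8749172687530518)
[605. 389.] 3379 0.0242 ((738.8983154296875, 540.11572265625), (99.83670806884766, 40.583282470703125), 46.943782806396484)
```

View pics/w2.png

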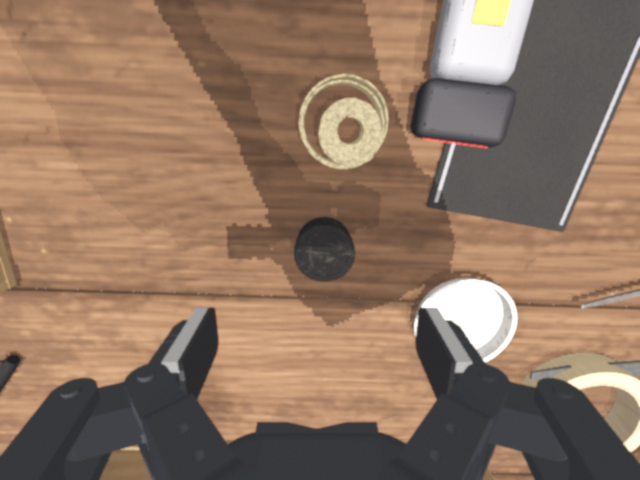

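The wrist view shows the tin at (324,251), the tape at (348,126) and the dish at (467,318). The scanner head at (465,113) now lies close to the tape, so it has been knocked or sits nearer than I thought; I'll check before gripping the tape. Tin first.

Request:
apply_moves --rows '[[[-0.004,0.06,0.2],[0,-0.004,0],0.8],[[-0.004,0.06,0.4],[0,-0.004,0],0.8],[[-0.004,0.06,0.6],[0,-0.004,0],0.8],[[-0.004,0.06,0.8],[0,-0.004,0],0.8],[[-0.004,0.06,0.88],[0,-0.004,0],0.8],[[-0.004,0.06,0.92],[0,-0.004,0],0.8],[[-0.004,0.06,0.92],[0,-0.004,0],0.8],[[-0.004,0.06,0.92],[0,-0.004,0],0.2],[[-0.004,0.06,0.92],[0,-0.004,0],0.2],[[-0.004,0.06,0.92],[0,-0.004,0],0.2],[[-0.004,0.06,0.92],[0,-0.004,0],0.2],[[-0.004,0.06,0.92],[0,-0.004,0],0.2],[[-0.004,0.06,0.92],[0,-0.004,0],0.2]]' --force 30

```text
time: 27.1
ee_pos: [0.6235, 0.3069, 0.0772]
tcp_rot: [179.9, 0.2, -178.0]
wrist_force: [-0.1, -1.4, 6.0]
opening: 0.0375
grasp_force: 28.3
```

Run:
```python
from h import *
goto(.6155,0,.163,-178)
_,d,P=load('w2'); 
m=((P[...,2]>.03)&(P[...,2]<.05)&(d>0)).astype(np.uint8); n,l,s,cc=cv2.connectedComponentsWithStats(m)
for i in range(1,n):
    if s[i,4]>1500:
        q=P[l==i]; zt=np.percentile(q[:,2],90);print(cc[i].round(),s[i,4],zt,cv2.minAreaRect((q[:,:2]*1000).astype(np.float32)), q.min(0),q.max(0))
```

```text
shift [ 0.185 -3.063 -0.864] turn [ 0.003  0.005 -0.   ] | at [0.6235 0.3069 0.0772] [ 1.799e+02  1.500e-01 -1.780e+02] op 0.0375 gf 28.3 F [-0.1 -1.4  6. ] t 27.1
[475.  73.] 11669 0.03866015025012446 ((513.8783569335938, 380.3514099121094), (49.82563781738281, 72.87442016601562), 85.30426788330078) [0.47928924 0.35308327 0.03000166] [0.5515382  0.40458299 0.04246593]
```

Request:
apply_moves --rows '[[[0,0,-0.15],[0,0,0],0.2],[[0,0,-0.4],[0,0,0],0.2],[[0,0,-0.65],[0,0,0],0.2],[[0,0,-0.86],[0,0,0],0.2],[[0,0,-0.86],[0,0,0],0.2]]'

```text
time: 27.6
ee_pos: [0.624, 0.3072, 0.1665]
tcp_rot: [179.8, 0.4, -178.0]
wrist_force: [-0.5, 0.4, 0.2]
opening: 0.0376
grasp_force: 28.1
```

Request:
apply_moves --rows '[[[0.01,-0.2,0],[0,0,0],0.2],[[0.03,-0.5,0],[0,0,0],0.2],[[0.06,-1,0],[0,0,0],0.2],[[0.06,-1,0],[0,0,0],0.2]]'

```text
time: 28.0
ee_pos: [0.6201, 0.2019, 0.1612]
tcp_rot: [-180.0, -0.0, -178.2]
wrist_force: [0.2, 1.4, -0.2]
opening: 0.0375
grasp_force: 28.2
```

Request:
apply_moves --rows '[[[0.01,-0.3,0],[0,0,0],0.2],[[0.03,-0.6,0],[0,0,0],0.2],[[0.06,-1,0],[0,0,0],0.2],[[0.06,-1,0],[0,0,0],0.2]]'

```text
time: 28.4
ee_pos: [0.6176, 0.1028, 0.1611]
tcp_rot: [180.0, -0.0, -178.2]
wrist_force: [0.5, 0.6, -1.3]
opening: 0.0372
grasp_force: 28.3
```

Request:
apply_moves --rows '[[[0.01,-0.3,0],[0,0,0],0.2],[[0.03,-0.6,0],[0,0,0],0.2],[[0.06,-1,0],[0,0,0],0.2],[[0.06,-1,0],[0,0,0],0.2],[[0.06,-1,0],[0,0,0],0.2]]'

```text
time: 28.9
ee_pos: [0.6153, 0.006, 0.161]
tcp_rot: [179.9, 0.0, -178.1]
wrist_force: [1.0, 0.6, -0.8]
opening: 0.0374
grasp_force: 28.3
```

Run:
```python
from h import *
goto(.6155,0,.126,-178)
p,d,c=snap('top','top1'); cv2.imwrite('pics/top1c.png',cv2.resize(p[140:340,160:500,::-1],None,fx=2.3,fy=2.3))
_,d,P=load('top1'); Z=P[...,2]
for lo,hi in((.008,.075),(.038,.055)):
  m=((Z>lo)&(Z<hi)&(d>0)&(P[...,0]>.1)&(P[...,0]<.72)&(P[...,1]>-.12)&(P[...,1]<.5)).astype(np.uint8)
  n,l,s,cc=cv2.connectedComponentsWithStats(m,connectivity=4)
  for i in range(1,n):
    if s[i,4]<150: continue
    q=P[l==i]; zt=np.percentile(q[:,2],95); t=q[q[:,2]>zt-.006]; r=cv2.minAreaRect((t[:,:2]*1000).astype(np.float32))
    print(cc[i].round(),s[i,4],'ztop %.4f'%zt,np.round(r[0],1),np.round(r[1],1),round(r[2],1))
```

```text
shift [ 0.   -0.06  0.35] turn [ 0.003  0.    -0.003] | at [0.6153 0.006  0.161 ] [ 1.7991e+02  1.0000e-02 -1.7808e+02] op 0.0374 gf 28.3 F [ 1.   0.6 -0.8] t 28.9
[216. 175.] 227 ztop 0.0179 [681.2 411.8] [73.5 73.7] 78.0
[425. 249.] 2321 ztop 0.0591 [536.3  -2.2] [266.2 152. ] 2.0
[421. 209.] 525 ztop 0.0494 [603.7   1.6] [48.7 38.7] 89.8
[426. 242.] 617 ztop 0.0499 [534.8  -1.2] [42.3 42.2] 1.7
[265. 242.] 388 ztop 0.0181 [543.3 313.9] [53.2 51.4] 39.8
[229. 272.] 1589 ztop 0.0399 [484.  384.1] [ 46.8 133.1] 85.5
[430. 282.] 995 ztop 0.0494 [456.2  -4.1] [63.6 48.7] 2.3
[392. 341.] 350 ztop 0.0136 [345.2  72.7] [126.1  22.9] 84.1
[381. 357.] 197 ztop 0.0138 [317.1  95.6] [14.6 72.7] 8.1
[437. 473.] 441 ztop 0.0135 [109.8   8.7] [113.6  19.6] 90.0
[465. 244.] 249 ztop 0.0544 [520.5 -71.9] [221.8   4.1] 1.1
[427. 240.] 461 ztop 0.0502 [534.8  -1.2] [42.3 42.2] 1.7
[440. 280.] 296 ztop 0.0499 [456.9 -20.5] [62.2 15.9] 2.3
[423. 281.] 291 ztop 0.0502 [456.1  12.6] [62.5 15.3] 2.3
```

View pics/top1c.png

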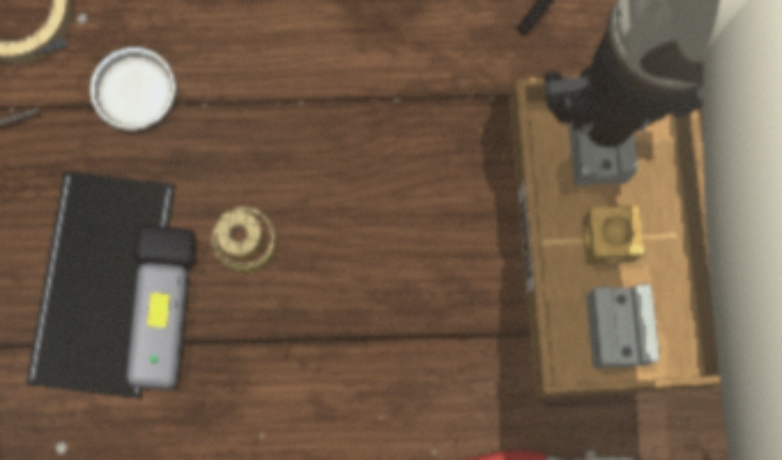

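The blocks stand on the carton floor with clear gaps between them. The scanner has been knocked about 5 cm towards the tape and lies over the mat's edge, at crop pixels (160,310). Now the tin goes onto the far block.

Request:
apply_moves --rows '[[[0,-0.06,0],[0,0,0],0.2],[[0,-0.06,0.15],[0,0,0],0.2],[[0,-0.06,0.25],[0,0,0],0.2],[[0,-0.06,0.31],[0,0,0],0.2],[[0,-0.06,0.34],[0,0,0],0.2],[[0,-0.06,0.35],[0,0,0],0.2],[[0,-0.06,0.355],[0,0,0],0.2],[[0,-0.06,0.355],[0,0,0],0.2]]'

```text
time: 29.75
ee_pos: [0.6158, 0.0002, 0.1262]
tcp_rot: [179.9, 0.1, -178.0]
wrist_force: [0.2, 0.6, -0.5]
opening: 0.0376
grasp_force: 28.3
```

Request:
apply_moves --rows '[[[0,0,0.006],[0,0,0],0.2],[[0,0,0.011],[0,0,0],0.2],[[0,0,0.011],[0,0,0],0.2]]'

```text
time: 30.05
ee_pos: [0.6157, 0.0002, 0.1251]
tcp_rot: [179.9, 0.1, -178.0]
wrist_force: [0.0, -0.1, 1.7]
opening: 0.0375
grasp_force: 28.5
```

Request:
apply_moves --rows '[[[0,0,0],[0,0,0],0.6],[[0,0,0],[0,0,0],0.7],[[0,0,0],[0,0,0],0.7],[[0,0,0],[0,0,0],0.7],[[0,0,-0.15],[0,0,0],0.7],[[0,0,-0.4],[0,0,0],0.8],[[0,0,-0.4],[0,0,0],1],[[0,0,-0.4],[0,0,0],1]]'

```text
time: 30.85
ee_pos: [0.6161, 0.0002, 0.1662]
tcp_rot: [179.9, 0.2, -178.0]
wrist_force: [-0.4, 0.7, 0.5]
opening: 0.0853
grasp_force: 0.0
```

Run:
```python
from h import *
goto(.5415,.3138,.163,92)
p,d,c=snap('wrist','w3')
```

```text
shift [0.636 3.16  0.034] turn [0.006 0.003 3.   ] | at [6.161e-01 2.000e-04 1.662e-01] [ 1.7994e+02  1.6000e-01 -1.7800e+02] op 0.0853 gf 0.0 F [-0.4  0.7  0.5] t 30.85
```

View pics/w3.png

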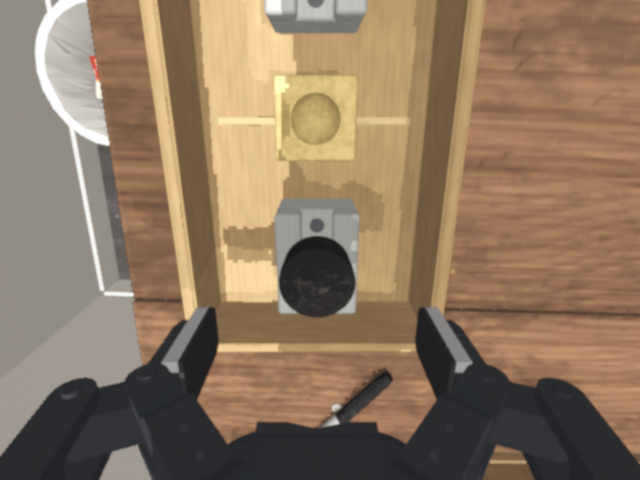

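Request:
apply_moves --rows '[[[0.1,0.4,0],[0,0,0],1],[[0.21,1,0],[0.006,0.003,0],1],[[0.21,1,0],[0.006,0.003,0],1]]'

```text
time: 31.2
ee_pos: [0.5898, 0.1027, 0.1641]
tcp_rot: [-179.9, -0.1, -177.8]
wrist_force: [1.0, -0.7, -0.7]
opening: 0.0857
grasp_force: 0.0
```

Request:
apply_moves --rows '[[[0.1,0.4,0],[0,0,0],1],[[0.21,1,0],[0,0,0],1],[[0.21,1,0],[0,0,0],1]]'

```text
time: 31.5
ee_pos: [0.5653, 0.202, 0.164]
tcp_rot: [-179.9, -0.1, -177.8]
wrist_force: [-0.5, -0.4, -0.7]
opening: 0.0854
grasp_force: 0.0
```

Request:
apply_moves --rows '[[[0.1,0.4,0],[0,0,-0.25],1],[[0.21,1,0],[0,0,-0.5],1],[[0.21,1,0],[0,0,-0.75],1],[[0.21,1,0],[0,0,-1],1],[[0.21,1,0],[0,0,-1],1]]'

```text
time: 32.0
ee_pos: [0.5419, 0.2979, 0.1637]
tcp_rot: [-179.9, -0.2, -147.8]
wrist_force: [-0.1, -0.1, -0.2]
opening: 0.0856
grasp_force: 0.0
```

Request:
apply_moves --rows '[[[0,0,0],[0,0,-0.28],1],[[0,0,0],[0,0,-0.56],1],[[0,0,0],[0,0,-0.84],1],[[0,0,0],[0,0,-1],1]]'

```text
time: 32.4
ee_pos: [0.5424, 0.2968, 0.1641]
tcp_rot: [180.0, -0.2, -118.0]
wrist_force: [1.1, 0.1, 0.5]
opening: 0.0855
grasp_force: 0.0
```

Request:
apply_moves --rows '[[[0,0,0],[0,0,-0.28],1],[[0,0,0],[0,0,-0.56],1],[[0,0,0],[0,0,-0.84],1],[[0,0,0],[0,0,-1],1],[[0,0,0],[0,0,-1],1],[[0,0,0],[0,0,-1],1]]'

```text
time: 33.0
ee_pos: [0.5423, 0.2972, 0.1643]
tcp_rot: [179.9, -0.1, -88.3]
wrist_force: [-0.0, 0.1, -0.1]
opening: 0.0851
grasp_force: 0.0
```

Run:
```python
from h import *
p,d,c=snap('wrist','w4')
def rep(f,lo,hi,mn):
    _,d,P=load(f); Z=P[...,2]; m=((Z>lo)&(Z<hi)&(d>0)).astype(np.uint8); n,l,s,cc=cv2.connectedComponentsWithStats(m)
    for i in range(1,n):
        if s[i,4]>mn:
            t=P[l==i]; r=cv2.minAreaRect((t[:,:2]*1000).astype(np.float32)); print(f,cc[i].round(),s[i,4],t[:,2].mean().round(4),np.round(r[0],1),np.round(r[1],1),round(r[2],1))
rep('w3',.068,.078,600); rep('w3',.044,.050,300); rep('w4',.012,.02,800); rep('w4',.03,.045,800)
goto(.5415,.3138,.075,-88)
```

```text
w3 [317. 282.] 4274 0.0707 [614.9   1.3] [40.2 40.3] 40.3
w3 [181. 146.] 1291 0.047 [564.3 -71.3] [162.    1.7] 2.3
w3 [280.   8.] 523 0.0471 [485.  -20.4] [ 6.5 15.1] 3.7
w3 [350.   8.] 514 0.047 [483.8  12.5] [ 6.4 14.8] 0.5
w3 [445. 146.] 1194 0.047 [559.7  66.6] [162.4   1.6] 2.2
w3 [315. 116.] 5327 0.0474 [533.3  -2.3] [41.9 42.1] 1.9
w3 [285. 247.] 1300 0.0474 [616.  -15.4] [64.  15.3] 1.5
w3 [348. 245.] 1261 0.0474 [614.5  16.8] [63.6 17. ] 2.0
w3 [316. 333.] 1098 0.047 [661.7   2.9] [  2.4 125.9] 2.1
w4 [314. 272.] 3057 0.015 [541.4 313.5] [53.7 54. ] 6.3
w4 [362. 371.] 6573 0.0357 [501.4 380.9] [48.2 97.3] 84.3
shift [-0.167  0.002  0.893] turn [ 0.002 -0.004 -0.009] | at [0.5423 0.2973 0.1644] [ 1.7994e+02 -1.3000e-01 -8.8280e+01] op 0.0853 gf 0.0 F [-0.3  1.3 -0.3] t 33.05
```

Request:
apply_moves --rows '[[[-0.167,0,0.2],[0,0,-0.009],1],[[-0.167,0,0.4],[0,0,-0.009],1],[[-0.167,0,0.6],[0,0,-0.009],0.85],[[-0.167,0,0.75],[0,0,-0.009],0.85],[[-0.167,0,0.85],[0,0,-0.009],0.85],[[-0.167,0,0.89],[0,0,-0.009],0.8],[[-0.167,0,0.9],[0,0,-0.009],0.8],[[-0.167,0,0.9],[0,0,-0.009],0.8],[[-0.167,0,0.9],[0,0,-0.009],0.8]]'

```text
time: 33.95
ee_pos: [0.5419, 0.3145, 0.0754]
tcp_rot: [-180.0, -0.1, -87.7]
wrist_force: [0.1, 0.1, -0.2]
opening: 0.0683
grasp_force: 0.0
```

Request:
apply_moves --rows '[[[0,0,0],[0,0,0],0.4],[[0,0,0],[0,0,0],0.4],[[0,0,0],[0,0,0],0.4],[[0,0,0],[0,0,0],0.4],[[0,0,0],[0,0,0],0.4]]' --force 25

```text
time: 34.45
ee_pos: [0.5419, 0.3145, 0.0757]
tcp_rot: [-180.0, -0.1, -87.7]
wrist_force: [-1.3, -0.7, 5.2]
opening: 0.0522
grasp_force: 23.9
```

Request:
apply_moves --rows '[[[0,0,-0.12],[0,0,0],0.4],[[0,0,-0.35],[0,0,0],0.4],[[0,0,-0.6],[0,0,0],0.4],[[0,0,-0.9],[0,0,0],0.4],[[0,0,-0.9],[0,0,0],0.4]]'

```text
time: 34.95
ee_pos: [0.543, 0.3153, 0.1702]
tcp_rot: [-179.7, 0.1, -87.7]
wrist_force: [0.4, 0.4, 0.8]
opening: 0.0519
grasp_force: 24.4
```

Request:
apply_moves --rows '[[[0,0,0],[0,0,0.15],0.4],[[0,0,0],[0,0,0.4],0.4],[[0,0,0],[0,0,0.65],0.4],[[0,0,0],[0,0,0.85],0.4],[[0,0,0],[0,0,1],0.4]]'

```text
time: 35.45
ee_pos: [0.5415, 0.3144, 0.1647]
tcp_rot: [-180.0, -0.1, -118.0]
wrist_force: [-0.3, 0.2, -0.9]
opening: 0.0521
grasp_force: 24.4
```

Request:
apply_moves --rows '[[[0,0,0],[0,0,0.2],0.4],[[0,0,0],[0,0,0.4],0.4],[[0,0,0],[0,0,0.65],0.4],[[0,0,0],[0,0,0.85],0.4],[[0,0,0],[0,0,1],0.4]]'

```text
time: 35.95
ee_pos: [0.5415, 0.3144, 0.1647]
tcp_rot: [-179.9, -0.1, -148.0]
wrist_force: [-0.4, -0.4, -1.0]
opening: 0.0521
grasp_force: 24.4
```

Request:
apply_moves --rows '[[[0,0,0],[0,0,0.2],0.4],[[0,0,0],[0,0,0.4],0.4],[[0,0,0],[0,0,0.65],0.4],[[0,0,0],[0,0,0.85],0.4],[[0,0,0],[0,0,1],0.4],[[0,0,0],[0,0,1],0.4],[[0,0,0],[0,0,1],0.4]]'

```text
time: 36.65
ee_pos: [0.5416, 0.3144, 0.1646]
tcp_rot: [-179.9, -0.0, -177.6]
wrist_force: [0.6, -0.3, -0.7]
opening: 0.0522
grasp_force: 24.4
```

Run:
```python
from h import *
goto(.456,-.005,.166,-178)
```

```text
shift [ 0.989 -3.156 -0.007] turn [-0.004 -0.002  0.013] | at [0.5416 0.3144 0.1646] [-1.7988e+02 -5.0000e-02 -1.7760e+02] op 0.0522 gf 24.4 F [ 0.6 -0.3 -0.7] t 36.65
```

Request:
apply_moves --rows '[[[0.06,-0.2,0],[0,0,0],0.4],[[0.16,-0.5,0],[0,0,0.013],0.4],[[0.24,-0.79,0],[0,0,0.013],0.4]]'

```text
time: 36.95
ee_pos: [0.5202, 0.2339, 0.1645]
tcp_rot: [-179.9, -0.1, -178.0]
wrist_force: [0.3, -0.1, -0.0]
opening: 0.0521
grasp_force: 24.4
```

Request:
apply_moves --rows '[[[0.09,-0.28,0],[0,0,0],0.4],[[0.17,-0.55,0],[0,0,0],0.4],[[0.25,-0.79,0],[0,0,0],0.4]]'

```text
time: 37.25
ee_pos: [0.4979, 0.1536, 0.165]
tcp_rot: [-179.9, -0.0, -178.0]
wrist_force: [0.5, 0.2, -0.4]
opening: 0.0516
grasp_force: 24.4
```

Request:
apply_moves --rows '[[[0.09,-0.28,0],[0,0,0],0.4],[[0.17,-0.55,0],[0,0,0],0.4],[[0.25,-0.79,0],[0,0,0],0.4]]'

```text
time: 37.55
ee_pos: [0.4755, 0.0739, 0.1652]
tcp_rot: [-179.9, -0.0, -178.0]
wrist_force: [-0.2, 0.5, 0.3]
opening: 0.0519
grasp_force: 24.4
```

Request:
apply_moves --rows '[[[0.09,-0.28,0],[0,0,0],0.4],[[0.17,-0.55,0],[0,0,0],0.4],[[0.25,-0.79,0],[0,0,0],0.4],[[0.25,-0.79,0],[0,0,0],0.4],[[0.25,-0.79,0],[0,0,0],0.4]]'

```text
time: 38.05
ee_pos: [0.4536, -0.0051, 0.1655]
tcp_rot: [-179.9, -0.0, -178.1]
wrist_force: [0.7, -0.5, -1.0]
opening: 0.0518
grasp_force: 24.4
```

Run:
```python
from h import *
goto(.456,-.005,.1245,-178)
```

```text
shift [-0.025  0.001  0.41 ] turn [-0.004 -0.001 -0.004] | at [ 0.4536 -0.0051  0.1655] [-1.7989e+02 -2.0000e-02 -1.7812e+02] op 0.0518 gf 24.4 F [ 0.7 -0.5 -1. ] t 38.05
```

Request:
apply_moves --rows '[[[-0.02,0,0.12],[-0.004,0,0],0.4],[[-0.02,0,0.24],[-0.004,0,0],0.4],[[-0.02,0,0.33],[-0.004,0,0],0.4],[[-0.02,0,0.38],[-0.004,0,0],0.4],[[-0.02,0,0.405],[-0.004,0,0],0.4],[[-0.02,0,0.41],[-0.004,0,0],0.4],[[-0.02,0,0.41],[-0.004,0,0],0.4],[[-0.02,0,0.41],[-0.004,0,0],0.4]]'

```text
time: 38.85
ee_pos: [0.4557, -0.0048, 0.1245]
tcp_rot: [180.0, -0.0, -178.1]
wrist_force: [-0.5, -0.1, -0.2]
opening: 0.052
grasp_force: 24.4
```

Request:
apply_moves --rows '[[[0,0,0.005],[0,0,0],0.4],[[0,0,0.009],[0,0,0],0.4],[[0,0,0.009],[0,0,0],0.4]]'

```text
time: 39.15
ee_pos: [0.4556, -0.0048, 0.1237]
tcp_rot: [180.0, -0.0, -178.1]
wrist_force: [-0.1, 0.8, 2.9]
opening: 0.0518
grasp_force: 24.7
```

Request:
apply_moves --rows '[[[0,0,0],[0,0,0],0.75],[[0,0,0],[0,0,0],0.8],[[0,0,0],[0,0,0],0.8],[[0,0,0],[0,0,0],0.8],[[0,0,-0.15],[0,0,0],0.8],[[0,0,-0.5],[0,0,0],0.9],[[0,0,-0.8],[0,0,0],1],[[0,0,-0.8],[0,0,0],1],[[0,0,-0.8],[0,0,0],1]]'

```text
time: 40.05
ee_pos: [0.456, -0.0048, 0.2046]
tcp_rot: [-180.0, 0.1, -178.1]
wrist_force: [-0.4, 0.4, -1.0]
opening: 0.0854
grasp_force: 0.0
```

```bash
cat >> h.py <<'E'
def rep(f,lo,hi,mn,top=None):
    _,d,P=load(f); Z=P[...,2]; m=((Z>lo)&(Z<hi)&(d>0)&(P[...,0]<.8)&(P[...,0]>.2)).astype(np.uint8); n,l,s,cc=cv2.connectedComponentsWithStats(m,connectivity=4)
    for i in range(1,n):
        if s[i,4]>mn:
            t=P[l==i]; r=cv2.minAreaRect((t[:,:2]*1000).astype(np.float32)); print(f,cc[i].round(),s[i,4],t[:,2].mean().round(4),np.round(r[0],1),np.round(r[1],1),round(r[2],1))
E
python3 - <<'E'
from h import *
snap('wrist','w5'); p,d,c=snap('scene','s2'); snap('top','t2')
print('tape');rep('w5',.061,.068,500); print('scan');rep('s2',.03,.042,300);rep('t2',.032,.044,300)
# black mat pixels, z 0.002..0.007
for f in('top0','t2','s2','scene0'):
    p,d,P=load(f); Z=P[...,2]; g=p.astype(int)
    m=(g.max(2)<60)&(abs(Z-.004)<.006)&(P[...,0]>.37)&(P[...,0]<.62)&(P[...,1]>.34)&(P[...,1]<.53)&(d>0)
    m=cv2.morphologyEx(m.astype(np.uint8),cv2.MORPH_OPEN,np.ones((3,3)))>0
    t=P[m]; r=cv2.minAreaRect((t[:,:2]*1000).astype(np.float32)); print(f,m.sum(),t[:,2].mean(),r)
goto(.4,.35,.25,-178)
E
```

```text
tape
w5 [315. 252.] 3268 0.0632 [453.5  -1.8] [53.8 53.5] 4.6
scan
s2 [497.  83.] 415 0.0359 [ 363.7 -639.4] [ 16.8 326.4] 89.6
s2 [372. 165.] 491 0.036 [559.8 -63.4] [274.7 106.9] 26.2
s2 [362. 201.] 504 0.0361 [531.7  71. ] [265.8   9.8] 2.9
s2 [316. 318.] 1573 0.0349 [481.4 386. ] [ 50.3 134.4] 82.9
s2 [ 38. 429.] 1288 0.0372 [750.6 714.9] [70.1 37.1] 28.8
t2 [ 68. 145.] 512 0.0384 [752.5 714. ] [70.6 36.3] 27.9
t2 [227. 270.] 1253 0.0362 [484.3 382.1] [ 48.3 133.2] 87.2
t2 [ 71. 273.] 681 0.0357 [490.8 685.5] [67.3 51.3] 89.9
top0 0 nan ((0.0, 0.0), (0.0, 0.0), 0.0)
t2 3233 0.0036913015378334706 ((509.47454833984375, 439.6916809082031), (83.52798461914062, 186.31935119628906), 80.93851470947266)
s2 4867 0.0030903079885443874 ((506.68121337890625, 440.8366394042969), (94.27240753173828, 188.75650024414062), 81.52214813232422)
scene0 2664 0.0030260597003440083 ((506.6005859375, 440.2862243652344), (94.6711654663086, 188.8066864013672), 81.44874572753906)
shift [ 0.437  3.564 -0.473] turn [ 0.    -0.004 -0.004] | at [ 0.4552 -0.0048  0.2026] [ 1.7999e+02 -1.2000e-01 -1.7813e+02] op 0.0853 gf 0.0 F [-0.7  0.2 -0.1] t 40.2<stdin>:9: RuntimeWarning: Mean of empty slice.
  ret = ret.dtype.type(ret / rcount)
```

View pics/s2.png

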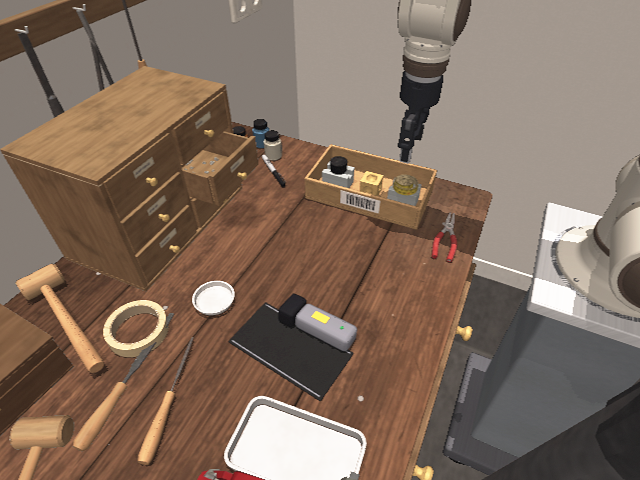

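The tin, cube and tape sit in the carton at pixels (338,165), (371,182) and (404,188): everything packed and level. The scanner at (318,325) lies half off the mat's near edge. I go above it.

Request:
apply_moves --rows '[[[-0.05,0.45,0],[0,0,0],1],[[-0.106,0.967,0.08],[0,0,0],1],[[-0.106,0.967,0.08],[0,0,0],1]]'

```text
time: 40.5
ee_pos: [0.4623, 0.0959, 0.1935]
tcp_rot: [180.0, -0.2, -177.9]
wrist_force: [-0.4, -0.4, 0.5]
opening: 0.0854
grasp_force: 0.0
```

Request:
apply_moves --rows '[[[-0.05,0.45,0],[0,0,0],1],[[-0.106,0.967,0.08],[0,0,0],1],[[-0.106,0.967,0.08],[0,0,0],1]]'

```text
time: 40.8
ee_pos: [0.4698, 0.1927, 0.1854]
tcp_rot: [180.0, -0.2, -177.9]
wrist_force: [0.1, -1.2, -0.4]
opening: 0.0857
grasp_force: 0.0
```

Request:
apply_moves --rows '[[[-0.05,0.45,0],[0,0,0],1],[[-0.106,0.967,0.08],[0,0,0],1],[[-0.106,0.967,0.08],[0,0,0],1]]'

```text
time: 41.1
ee_pos: [0.4774, 0.2892, 0.1772]
tcp_rot: [-180.0, -0.2, -177.9]
wrist_force: [-0.7, -0.6, 0.1]
opening: 0.0856
grasp_force: 0.0
```

Request:
apply_moves --rows '[[[-0.05,0.45,0],[0,0,0.1],1],[[-0.106,0.967,0.08],[0,0,0.233],1],[[-0.106,0.967,0.08],[0,0,0.233],1],[[-0.106,0.967,0.08],[0,0,0.233],1],[[-0.106,0.967,0.08],[0,0,0.233],1]]'

```text
time: 41.6
ee_pos: [0.4854, 0.3817, 0.1712]
tcp_rot: [-179.9, -0.1, 174.9]
wrist_force: [0.6, -0.4, -0.9]
opening: 0.0855
grasp_force: 0.0
```

Run:
```python
from h import *
snap('wrist','w6'); rep('w6',.028,.045,1000)
_,d,P=load('w6'); Z=P[...,2]; m=((Z>.028)&(Z<.045)&(d>0)).astype(np.uint8); n,l,s,cc=cv2.connectedComponentsWithStats(m); i=1+s[1:,4].argmax(); t=P[l==i]
A=np.c_[t[:,0]-.48,t[:,1]-.38,np.ones(len(t))]; print(np.linalg.lstsq(A,t[:,2],rcond=None)[0])
goto(.484,.383,.08,175)
```

```text
w6 [319. 241.] 13106 0.0352 [481.3 384.7] [ 50.1 134.7] 83.9
[0.02804897 0.1066767  0.03482315]
shift [0.015 0.013 0.915] turn [-0.001 -0.002 -0.006] | at [0.4855 0.3816 0.1715] [-1.7997e+02 -6.0000e-02  1.7483e+02] op 0.0851 gf 0.0 F [0.4 0.3 0.3] t 41.65
```

View pics/w6.png

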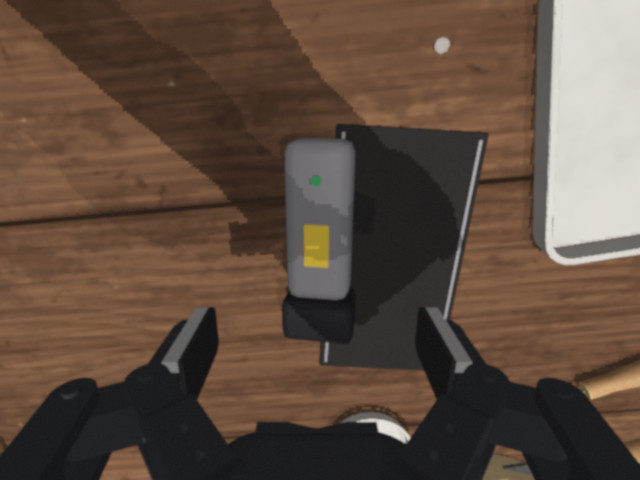

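The scanner sits square under the gripper at pixels 286–355 × 140–340. Depth gives about a 6° roll, because its left side rides on the mat. I tilt the tool to match, grip it flush, and level it in the air.

Request:
apply_moves --rows '[[[0.033,-0.029,0.1],[-0.1,0,0],1],[[0.033,-0.029,0.2],[-0.207,0,0.01],1],[[0.033,-0.029,0.4],[-0.207,0,0.01],1],[[0.033,-0.029,0.6],[-0.207,0,0.01],1],[[0.033,-0.029,0.75],[-0.207,0,0.01],1],[[0.033,-0.029,0.85],[-0.207,0,0.01],0.9],[[0.033,-0.029,0.9],[-0.207,0,0.01],0.9],[[0.033,-0.029,0.9],[-0.207,0,0.01],0.9],[[0.033,-0.029,0.9],[-0.207,0,0.01],0.9]]'

```text
time: 42.55
ee_pos: [0.4819, 0.3808, 0.082]
tcp_rot: [173.8, -0.0, 174.6]
wrist_force: [0.2, 0.1, 0.7]
opening: 0.0772
grasp_force: 0.0
```

Request:
apply_moves --rows '[[[0,0,0],[0,0,0],0.3],[[0,0,0],[0,0,0],0.3],[[0,0,0],[0,0,0],0.3],[[0,0,0],[0,0,0],0.3],[[0,0,0],[0,0,0],0.3],[[0,0,0],[0,0,0],0.3]]' --force 50

```text
time: 43.15
ee_pos: [0.4818, 0.3808, 0.082]
tcp_rot: [173.8, -0.0, 174.6]
wrist_force: [-1.3, -1.7, 6.3]
opening: 0.0415
grasp_force: 50.7
```

Request:
apply_moves --rows '[[[0,0,-0.1],[0,0,0],0.3],[[0,0,-0.25],[0,0,0],0.3],[[0,0,-0.4],[0,0,0],0.3],[[0,0,-0.55],[0.1,0,0],0.3],[[0,0,-0.65],[0.207,0,0],0.3],[[0,0,-0.7],[0.207,0,0],0.3],[[0,0,-0.7],[0.207,0,0],0.3],[[0,0,-0.7],[0.207,0,0],0.3]]'

```text
time: 43.95
ee_pos: [0.4809, 0.3729, 0.1507]
tcp_rot: [179.9, -0.1, 174.6]
wrist_force: [0.4, 0.3, -2.0]
opening: 0.0413
grasp_force: 51.0
```

Run:
```python
from h import *
snap('scene','s3');snap('wrist','w7');snap('top','t3')
for f in('s3','t3','w7'):
    _,d,P=load(f); Z=P[...,2]; m=((Z>.085)&(Z<.125)&(d>0)&(P[...,1]>.3)&(P[...,1]<.47)&(P[...,0]>.38)&(P[...,0]<.58)).astype(np.uint8); n,l,s,cc=cv2.connectedComponentsWithStats(m); i=1+s[1:,4].argmax(); t=P[l==i]
    zt=np.percentile(t[:,2],60); t=t[abs(t[:,2]-zt)<.008]
    A=np.c_[t[:,0]-.48,t[:,1]-.38,np.ones(len(t))]; print(f,len(t),np.linalg.lstsq(A,t[:,2],rcond=None)[0].round(4)); print(cv2.minAreaRect((t[:,:2]*1000).astype(np.float32)))
x,y=F2w(0,.243); goto(x,y,.153,90+2)
# mat now free
for f in('t3','s3'):
    p,d,P=load(f); Z=P[...,2]; g=p.astype(int)
    m=(g.max(2)<70)&(abs(Z-.004)<.006)&(P[...,0]>.38)&(P[...,0]<.63)&(P[...,1]>.34)&(P[...,1]<.53)&(d>0)
    m=cv2.morphologyEx(m.astype(np.uint8),cv2.MORPH_OPEN,np.ones((3,3)))>0
    t=P[m]; print(f,m.sum(),cv2.minAreaRect((t[:,:2]*1000).astype(np.float32)))
```

```text
s3 1031 [ 0.0318 -0.0621  0.104 ]
((449.61712646484375, 383.2840881347656), (62.57851791381836, 73.56864166259766), 80.27978515625)Traceback (most recent call last):
  File "<stdin>", line 4, in <module>
ValueError: attempt to get argmax of an empty sequence
```

View pics/w7.png

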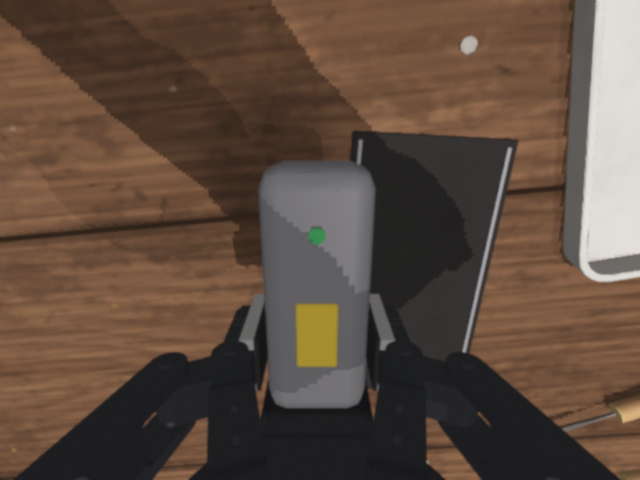

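The scanner is held straight between the fingers, body at pixels 260–373 × 160–410. I check its tilt in the wrist depth, and the mat.

Run:
```python
from h import *
_,d,P=load('w7'); box=P[185:395,285:350].reshape(-1,3); box=box[box[:,2]>.05]
A=np.c_[box[:,:2]-box[:,:2].mean(0),np.ones(len(box))]; print('top plane',np.linalg.lstsq(A,box[:,2],rcond=None)[0].round(4), np.median(box[:,2]))
# side edges of the body, green-ish rows: direction of centre line
Z=P[...,2]; cs=[]
for v in range(200,390,5):
    u=np.where((Z[v]>.075)&(Z[v]<.12)&(np.arange(640)>240)&(np.arange(640)<395))[0]
    q=P[v,u]; q=q[q[:,2]>np.median(q[:,2])-.004]; cs.append((q[0,:2]+q[-1,:2])/2)
cs=np.array(cs)*1000; vx,vy,x0,y0=cv2.fitLine(cs.astype(np.float32),cv2.DIST_HUBER,0,.01,.01).ravel(); print('axis deg',np.degrees(np.arctan2(vy,vx)),x0,y0, cs[0],cs[-1])
# body rear end
q=P[:,300:340]; q=q[(q[...,2]>.075)&(q[...,2]<.12)]; print('rear x',q[:,0].min())
x,y=F2w(0,.243); goto(x,y,.153,92)
for f in('t3','s3') if 0 else ('s3',):
    p,d,P=load(f); Z=P[...,2]; g=p.astype(int)
    m=(g.max(2)<70)&(abs(Z-.004)<.006)&(P[...,0]>.38)&(P[...,0]<.63)&(P[...,1]>.34)&(P[...,1]<.53)&(d>0)
    m=cv2.morphologyEx(m.astype(np.uint8),cv2.MORPH_OPEN,np.ones((3,3)))>0
    t=P[m]; print(f,m.sum(),cv2.minAreaRect((t[:,:2]*1000).astype(np.float32)))
```

```text
top plane [-0.0289 -0.0006  0.105 ] 0.10448965949140646
axis deg -5.403092 458.73438 375.8087 [424.06979825 379.3125153 ] [489.19137232 372.97576608]
rear x 0.4123526631320191
shift [-0.586 -1.279 -0.028] turn [-0.003 -0.003  2.752] | at [0.4808 0.3727 0.1503] [-1.8000e+02 -1.0000e-01  1.7457e+02] op 0.0409 gf 51.0 F [-0.9 -0.  -1.8] t 44.1
s3 5518 ((496.60546875, 405.6319580078125), (162.70680236816406, 199.0872039794922), 78.70045471191406)
```

Run:
```python
from h import *
p,d,P=load('w7')
for b in (P[10:120,10:240],P[10:100,420:560],P[280:330,10:180]):
    q=b.reshape(-1,3); q=q[abs(q[:,2])<.02]; A=np.c_[q[:,:2]-q[:,:2].mean(0),np.ones(len(q))]; print(np.linalg.lstsq(A,q[:,2],rcond=None)[0].round(4))
for v in range(175,400,25): print(v,P[v,300:335].mean(0).round(4))
p,d,P=load('w6'); print('on mat')
for v in range(150,340,20): print(v,P[v,300:335].mean(0).round(4))
```

```text
[ 0.0012  0.0011 -0.0008]
[ 0.0014  0.0003 -0.0006]
[ 0.0006  0.0007 -0.0004]
175 [0.4149 0.3802 0.1052]
200 [0.4234 0.3793 0.1042]
225 [0.4322 0.3785 0.1042]
250 [0.4414 0.3776 0.1043]
275 [0.4512 0.3767 0.1042]
300 [0.4615 0.3757 0.1041]
325 [0.4712 0.3748 0.1058]
350 [0.4825 0.3738 0.1057]
375 [0.4953 0.3726 0.1046]
on mat
150 [0.4191 0.389  0.04  ]
170 [0.43   0.3879 0.0412]
190 [0.4425 0.3867 0.0353]
210 [0.4547 0.3856 0.0356]
230 [0.4669 0.3845 0.0368]
250 [0.4801 0.3833 0.0367]
270 [0.494  0.3821 0.036 ]
290 [0.5081 0.3809 0.0363]
310 [0.5225 0.3796 0.0369]
330 [0.5377 0.3782 0.0373]
```

Request:
apply_moves --rows '[[[-0.08,-0.16,0],[0,0,0],0.3],[[-0.18,-0.4,0],[0,0,0],0.3],[[-0.293,-0.64,0],[0,0,0],0.3]]'

```text
time: 44.4
ee_pos: [0.5042, 0.3052, 0.1505]
tcp_rot: [-180.0, -0.1, 174.6]
wrist_force: [0.6, -0.6, -0.9]
opening: 0.0412
grasp_force: 51.0
```

Request:
apply_moves --rows '[[[-0.1,-0.22,0],[0,0,0.2],0.3],[[-0.2,-0.44,0],[0,0,0.4],0.3],[[-0.293,-0.64,0],[0,0,0.65],0.3],[[-0.293,-0.64,0],[0,0,0.917],0.3]]'

```text
time: 44.8
ee_pos: [0.528, 0.237, 0.1506]
tcp_rot: [-179.9, -0.0, 146.6]
wrist_force: [0.3, 0.2, -1.5]
opening: 0.0411
grasp_force: 51.1
```

Request:
apply_moves --rows '[[[0,0,0],[0,0,0.23],0.3],[[0,0,0],[0,0,0.46],0.3],[[0,0,0],[0,0,0.7],0.3],[[0,0,0],[0,0,0.917],0.3]]'

```text
time: 45.2
ee_pos: [0.5273, 0.2391, 0.1506]
tcp_rot: [-179.9, -0.0, 119.2]
wrist_force: [0.7, 0.3, -1.7]
opening: 0.0409
grasp_force: 51.0
```

Request:
apply_moves --rows '[[[0,0,0],[0,0,0.23],0.3],[[0,0,0],[0,0,0.46],0.3],[[0,0,0],[0,0,0.7],0.3],[[0,0,0],[0,0,0.86],0.3],[[0,0,0],[0,0,0.917],0.3],[[0,0,0],[0,0,0.917],0.3],[[0,0,0],[0,0,0.917],0.3]]'

```text
time: 45.9
ee_pos: [0.5273, 0.2398, 0.1507]
tcp_rot: [-179.9, -0.0, 92.2]
wrist_force: [-0.7, -0.3, -1.0]
opening: 0.0413
grasp_force: 51.0
```

Run:
```python
from h import *
p,d,P=load('s2'); g=p.astype(int)
m=(g.min(2)>150)&(g.max(2)-g.min(2)<40)&(abs(P[...,1]-.072)<.02)&(abs(P[...,0]-.535)<.13)&(P[...,2]>.01)
q=P[m]; print('label',len(q),q.min(0),q.max(0),(q.min(0)+q.max(0))/2)
x,y=F2w(0,.243); goto(x,y,.097,92)
```

```text
label 191 [0.48656796 0.0680376  0.01488327] [0.57493091 0.07671047 0.05281791] [0.53074943 0.07237404 0.03385059]
shift [ 0.001 -0.002  0.537] turn [-0.002 -0.     0.005] | at [0.5273 0.2398 0.1507] [-179.93   -0.     92.15] op 0.0413 gf 51.0 F [-0.7 -0.3 -1. ] t 45.9
```

Request:
apply_moves --rows '[[[0,0,0.12],[0,0,0.005],0.3],[[0,0,0.27],[0,0,0.005],0.3],[[0,0,0.42],[0,0,0.005],0.3],[[0,0,0.51],[0,0,0.005],0.3],[[0,0,0.537],[0,0,0.005],0.3],[[0,0,0.537],[0,0,0.005],0.3],[[0,0,0.537],[0,0,0.005],0.3]]'

```text
time: 46.6
ee_pos: [0.5274, 0.2402, 0.0976]
tcp_rot: [-180.0, -0.0, 91.9]
wrist_force: [0.4, -0.1, -0.8]
opening: 0.0412
grasp_force: 51.1
```

Run:
```python
from h import *
x,y=F2w(0,.243); goto(x,y,.097,92)
snap('scene','s4'); snap('wrist','w8')
p,d,P=load('w8')
for v in range(200,310,25): print(v,P[v,300:335].mean(0).round(4))
p,d,P=load('s4'); g=p.astype(int)
r=(g[...,0]>130)&(g[...,1]<60)&(g[...,2]<60)&(abs(P[...,0]-.53)<.05)&(abs(P[...,1]-.18)<.04)
print('red',r.sum(),P[r].mean(0) if r.sum() else '')
cv2.imwrite('pics/s4c.png',cv2.resize(p[130:330,220:480,::-1],None,fx=2.5,fy=2.5))
```

```text
shift [-0.004 -0.004  0.006] turn [-0.001 -0.001 -0.003] | at [0.5274 0.2402 0.0976] [-1.7997e+02 -2.0000e-02  9.1910e+01] op 0.0412 gf 51.1 F [ 0.4 -0.1 -0.8] t 46.6
200 [0.526  0.299  0.0515]
225 [0.5263 0.2902 0.0515]
250 [0.5266 0.2809 0.0515]
275 [0.5269 0.2712 0.0516]
300 [0.5273 0.2608 0.0514]
red 0
```

View pics/s4c.png

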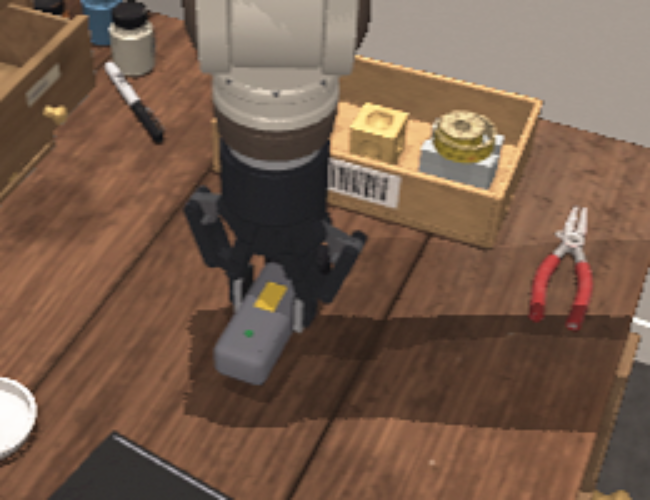

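The scanner is level, facing the label, and its top is at 51.5 mm, so the window is at about 34 mm. I hold it still.

Request:
apply_moves --rows '[[[0,0,0],[0,0,0],0.3],[[0,0,0],[0,0,0],0.3],[[0,0,0],[0,0,0],0.3],[[0,0,0],[0,0,0],0.3],[[0,0,0],[0,0,0],0.3],[[0,0,0],[0,0,0],0.3],[[0,0,0],[0,0,0],0.3],[[0,0,0],[0,0,0],0.3],[[0,0,0],[0,0,0],0.3],[[0,0,0],[0,0,0],0.3],[[0,0,0],[0,0,0],0.3],[[0,0,0],[0,0,0],0.3],[[0,0,0],[0,0,0],0.3],[[0,0,0],[0,0,0],0.3],[[0,0,0],[0,0,0],0.3],[[0,0,0],[0,0,0],0.3],[[0,0,0],[0,0,0],0.3],[[0,0,0],[0,0,0],0.3],[[0,0,0],[0,0,0],0.3],[[0,0,0],[0,0,0],0.3]]'

```text
time: 48.7
ee_pos: [0.5272, 0.2401, 0.0971]
tcp_rot: [-179.9, -0.0, 91.9]
wrist_force: [0.4, 0.3, -2.2]
opening: 0.041
grasp_force: 51.1
```

Request:
apply_moves --rows '[[[0,0,0],[0,0,0],0.3],[[0,0,0],[0,0,0],0.3],[[0,0,0],[0,0,0],0.3],[[0,0,0],[0,0,0],0.3],[[0,0,0],[0,0,0],0.3],[[0,0,0],[0,0,0],0.3],[[0,0,0],[0,0,0],0.3],[[0,0,0],[0,0,0],0.3],[[0,0,0],[0,0,0],0.3],[[0,0,0],[0,0,0],0.3]]'

```text
time: 49.7
ee_pos: [0.5272, 0.2401, 0.0971]
tcp_rot: [-179.9, -0.0, 91.9]
wrist_force: [0.6, -0.0, -1.1]
opening: 0.0415
grasp_force: 51.1
```

Run:
```python
from h import *
goto(.507,.4405,.153,171.5); rep('s4',.0015,.0065,1500)
snap('top','t4')
for f in('s4','t4'):
    p,d,P=load(f); g=p.astype(int)
    m=(g.max(2)<75)&(abs(P[...,2]-.004)<.007)&(P[...,0]>.38)&(P[...,0]<.63)&(P[...,1]>.36)&(P[...,1]<.53)&(d>0)
    n,l,s,cc=cv2.connectedComponentsWithStats(m.astype(np.uint8)); i=1+s[1:,4].argmax()
    t=P[l==i]; c=t[:,:2].mean(0)*1000; r=cv2.minAreaRect((t[:,:2]*1000).astype(np.float32)); print(f,(l==i).sum(),'mean',c,r)
```

```text
shift [ 2.01  -0.136 -0.559] turn [-2.000e-03 -2.000e-03 -2.653e+00] | at [0.5272 0.2401 0.0971] [-1.7993e+02 -1.0000e-02  9.1910e+01] op 0.0415 gf 51.1 F [ 0.6 -0.  -1.1] t 49.7
s4 [292. 350.] 5390 0.0032 [506.8 438. ] [101.4 190.7] 81.7
s4 5542 mean [501.57919816 441.30720201] ((506.226318359375, 437.00384521484375), (103.4667739868164, 189.76576232910156), 81.65884399414062)
t4 4054 mean [506.42191423 438.16838859] ((509.10467529296875, 438.0540771484375), (100.32854461669922, 190.47052001953125), 82.40094757080078)
```

Request:
apply_moves --rows '[[[0,0,-0.15],[0,0,0],0.3],[[0,0,-0.35],[0,0,0],0.3],[[0.2,0,-0.5],[0,0,0],0.3],[[0.45,-0.03,-0.55],[0,0,0],0.3],[[0.7,-0.06,-0.55],[0,0,0],0.3],[[0.95,-0.06,-0.55],[0,0,0],0.3],[[1,-0.06,-0.55],[0,0,0],0.3]]'

```text
time: 50.45
ee_pos: [0.5177, 0.3421, 0.1533]
tcp_rot: [-180.0, -0.1, 92.0]
wrist_force: [0.5, -0.8, -1.0]
opening: 0.0412
grasp_force: 51.1
```

Request:
apply_moves --rows '[[[0.25,0,0],[0,0,-0.2],0.3],[[0.5,-0.03,0],[0,0,-0.45],0.3],[[0.8,-0.06,0],[0,0,-0.7],0.3],[[0.98,-0.066,0],[0,0,-0.89],0.3]]'

```text
time: 50.85
ee_pos: [0.5078, 0.4389, 0.153]
tcp_rot: [-180.0, -0.1, 118.9]
wrist_force: [0.2, -0.0, -1.6]
opening: 0.0415
grasp_force: 51.1
```

Request:
apply_moves --rows '[[[0,0,0],[0,0,-0.23],0.3],[[0,0,0],[0,0,-0.46],0.3],[[0,0,0],[0,0,-0.7],0.3],[[0,0,0],[0,0,-0.89],0.3]]'

```text
time: 51.25
ee_pos: [0.5083, 0.4372, 0.153]
tcp_rot: [-180.0, -0.0, 145.6]
wrist_force: [-0.3, 0.6, -1.9]
opening: 0.0413
grasp_force: 51.2
```

Request:
apply_moves --rows '[[[0,0,0],[0,0,-0.23],0.3],[[0,0,0],[0,0,-0.46],0.3],[[0,0,0],[0,0,-0.7],0.3],[[0,0,0],[0,0,-0.85],0.3],[[0,0,0],[0,0,-0.89],0.3],[[0,0,0],[0,0,-0.89],0.3],[[0,0,0],[0,0,-0.89],0.3]]'

```text
time: 51.95
ee_pos: [0.5082, 0.4374, 0.1525]
tcp_rot: [-180.0, -0.1, 171.9]
wrist_force: [0.3, 0.6, -2.1]
opening: 0.0411
grasp_force: 51.2
```

Run:
```python
from h import *
goto(.508,.438,.0855,172)
```

```text
shift [0.002 0.006 0.67 ] turn [-0.    -0.002 -0.004] | at [0.5082 0.4374 0.1525] [-1.8000e+02 -6.0000e-02  1.7189e+02] op 0.0411 gf 51.2 F [ 0.3  0.6 -2.1] t 51.95
```

Request:
apply_moves --rows '[[[0,0.006,0.15],[0,0,0],0.3],[[0,0.006,0.32],[0,0,0],0.3],[[0,0.006,0.47],[0,0,0],0.3],[[0,0.006,0.58],[0,0,0],0.3],[[0,0.006,0.64],[0,0,0],0.3],[[0,0.006,0.665],[0,0,0],0.3],[[0,0.006,0.67],[0,0,0],0.3],[[0,0.006,0.67],[0,0,0],0.3],[[0,0.006,0.67],[0,0,0],0.3]]'

```text
time: 52.85
ee_pos: [0.5083, 0.4384, 0.0859]
tcp_rot: [180.0, -0.0, 172.0]
wrist_force: [0.4, 0.3, -0.7]
opening: 0.0413
grasp_force: 51.2
```

Request:
apply_moves --rows '[[[0,0,0.01],[0,0,0],0.3],[[0,0,0.016],[0,0,0],0.3],[[0,0,0.016],[0,0,0],0.3]]'

```text
time: 53.15
ee_pos: [0.5081, 0.4382, 0.0835]
tcp_rot: [-180.0, -0.1, 172.0]
wrist_force: [-0.5, 0.1, -1.5]
opening: 0.0412
grasp_force: 51.2
```

Request:
apply_moves --rows '[[[0,0,0.005],[0,0,0],0.3],[[0,0,0.008],[0,0,0],0.3],[[0,0,0.008],[0,0,0],0.3]]'

```text
time: 53.45
ee_pos: [0.5081, 0.4382, 0.0829]
tcp_rot: [180.0, -0.1, 172.0]
wrist_force: [-0.4, 0.4, -1.3]
opening: 0.0411
grasp_force: 51.4
```

Request:
apply_moves --rows '[[[0,0,0.006],[0,0,0],0.3],[[0,0,0.01],[0,0,0],0.3],[[0,0,0.01],[0,0,0],0.3]]'

```text
time: 53.75
ee_pos: [0.5082, 0.4382, 0.0827]
tcp_rot: [180.0, -0.0, 172.0]
wrist_force: [-1.2, -2.0, 5.2]
opening: 0.0411
grasp_force: 52.1
```

Contact with the mat. I let go, rise and check.

Request:
apply_moves --rows '[[[0,0,0],[0,0,0],0.6],[[0,0,0],[0,0,0],0.8],[[0,0,0],[0,0,0],1],[[0,0,0],[0,0,0],1],[[0,0,0],[0,0,0],1],[[0,0,-0.2],[0,0,0],1],[[0,0,-0.5],[0,0,0],1],[[0,0,-0.8],[0,0,0],1],[[0,0,-1],[0,0,0],1],[[0,0,-1],[0,0,0],1],[[0,0,-1],[0,0,0],1]]'

```text
time: 54.85
ee_pos: [0.5083, 0.4383, 0.1816]
tcp_rot: [180.0, -0.1, 172.0]
wrist_force: [-0.1, 0.7, -1.2]
opening: 0.0858
grasp_force: 0.0
```

Request:
apply_moves --rows '[[[0.2,-0.3,-0.2],[0,0,0],1],[[0.4,-0.7,-0.5],[0,0,0],1],[[0.6,-1,-0.7],[0,0,0],1],[[0.6,-1,-0.7],[0,0,0],1]]'

```text
time: 55.25
ee_pos: [0.4333, 0.3453, 0.2547]
tcp_rot: [179.9, 0.0, 172.0]
wrist_force: [2.2, 1.3, 0.8]
opening: 0.0854
grasp_force: 0.0
```

Request:
apply_moves --rows '[[[0.2,-0.3,0],[0,0,0],1],[[0.3,-0.7,0],[0,0,0],1],[[0.3,-1,0],[0,0,0],1],[[0.3,-1,0],[0,0,0],1],[[0.3,-1,0],[0,0,0],1],[[0.3,-1,0],[0,0,0],1]]'

```text
time: 55.85
ee_pos: [0.3916, 0.2532, 0.2509]
tcp_rot: [-180.0, -0.1, 172.0]
wrist_force: [-0.1, -0.1, -0.7]
opening: 0.0854
grasp_force: 0.0
```

Run:
```python
from h import *
snap('scene','s5'); snap('top','t5')
for f in('s5','t5'):
    print('scanner');rep(f,.033,.043,400); print('hi');rep(f,.060,.077,60)
```

```text
scanner
s5 [263. 323.] 434 0.0363 [558.5 432.6] [48.3 31.3] 83.5
s5 [297. 342.] 1208 0.0358 [491.4 442.4] [ 39.2 100.8] 82.6
s5 [ 37. 428.] 1153 0.0383 [750.3 714.8] [68.9 33.9] 27.9
hi
s5 [374.  48.] 91 0.0681 [ 768.9 -639.3] [13.2 60.6] 85.6
s5 [518.  76.] 410 0.0685 [ 305.5 -639.2] [ 15.1 210.5] 89.4
s5 [338. 163.] 201 0.0684 [614.6   2.8] [40.1 40.3] 51.1
scanner
t5 [ 68. 145.] 480 0.0386 [752.9 714. ] [71.2 37.2] 28.6
t5 [ 71. 273.] 591 0.036 [491.3 684.7] [49.8 64.4] 1.9
hi
t5 [425. 196.] 367 0.0701 [616.3   2.7] [40.5 39.9] 20.3
t5 [ 48. 270.] 155 0.0688 [489.1 714.3] [56.5 19.1] 26.6
t5 [435. 277.] 317 0.063 [459.2  -8.1] [43.4 39.8] 65.1
t5 [ 79. 329.] 399 0.0687 [379.7 648.8] [165.7   8.4] 4.2
t5 [ 50. 336.] 86 0.0687 [369.1 702.3] [36.2  3.1] 4.1
t5 [ 67. 387.] 97 0.0685 [279.4 664.8] [36.4  5.3] 6.1
t5 [ 50. 384.] 68 0.068 [282.7 694.9] [24.9  3.1] 6.4
```

View pics/s5.png

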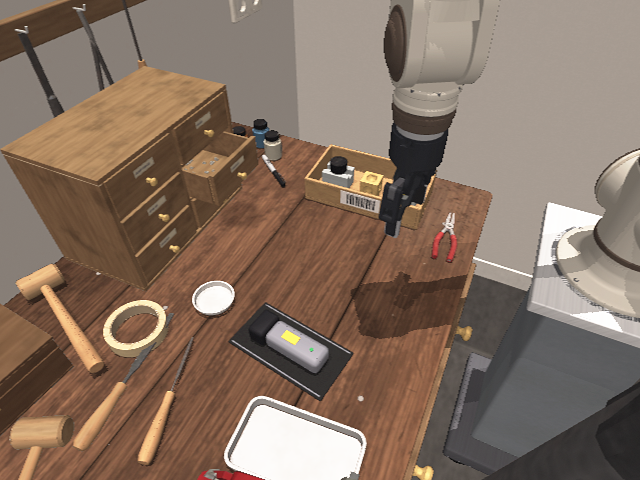

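The scanner lies flat in the middle of its mat at (290,340), the carton contents are in place and the dish is untouched.

```bash
python3 -c "
from workcell import bot; print(bot.job_done())"
```

```text
the job is handed in; nothing more can be done
None
```

The job is handed in: all three blocks are flat on the carton floor with the tin and tape flat on top (no lid in this order), the scanner was held level about 10 cm from the label for about 3 s and laid back mid-mat, and the dish was not touched.

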